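# Top up the roundel magazine from the crowded stock tray

### The arm

A 7-joint arm with a two-finger parallel gripper is mounted at the origin on a cart in front of the work surface, level with it; the furniture and walls round the work are solid. World frame = base frame: x ahead of the robot, y to its left, z up, the work surface at z = 0. Lengths are in m, angles in rad, forces in N, time in s.
With the tool pointing down it reaches from about 0.425 to 0.875 m from the base axis. Payload 4.7 kg.
Tool frame: the origin (TCP) lies at the very end of the fingers, on their centre line; the grasp point (between the pads) lies behind it (ctrl.tcp_to_grasp is the z of the grasp point in the tool frame, in m); z points along the fingers, y is the line along which they close (so a half turn about z gives the same grasp; the last joint's range is limited). The gripper opens to 87 mm and grips with 3 to 60 N. Pads are 19 mm wide; open, the fingers measure 117 mm over their backs; the gripper's body (75 mm by 190 mm) begins 51 mm behind the grasp point.
Start: joints at [-1.317, 0.321, -0.07, 1.45, 0.023, 1.371, -0.057], TCP at [0.154, 0.631, 0.223] pointing down, gripper open.
Joint ranges: [-2.86, 2.86], [-0.3, 2.09], [-1.38, 1.24], [0.06, 2.45], [-1.56, 4.7], [0.09, 2.05], [-2.69, 2.69]. Speed limits (rad/s): [2.57, 2.57, 3.14, 3.14, 3.14, 3.14, 3.14].

### API

Orientations are given as a rotation vector (axis times angle).
In Python, from bench import ctrl gives the robot as it stands.
- The arm moves only by the tool step_arm, never from a script. Its argument "targets" is a list of rows, each a list of 7 numbers: the shift along the world's x, y, z in cm, then the turn, a rotation vector about the world's x, y, z in degrees, then the opening, from 0 (shut) to 1 (fully open). A call has exactly 5 rows; each row shifts and turns the commanded pose from where the row before left it; what a row does not reach is not made up. A row lasts 1/12 s, in which the tool goes at most 41.7 mm and 7.16 degrees, less where a joint would pass 70% of its speed; a pose out of reach is approached as far as the arm can. A call with a gripper value outside its range is refused whole. The fingers move at their own pace and stop on an object; "force" is the grip in N (left out, the last holds). Time passes only in rows, so rows that do not move let the fingers close, or fill a call up. It gives the time, the measured TCP pose, the force, the opening and the grip force at its end, in the units of the state.
- ctrl.get_state(): the state, without advancing time (a new reading comes with each control period).
- ctrl.get_image(name): name is "scene" or "side" or "wrist"; returns (picture, depth): 400x640x3 uint8, red, green, blue; 400x640 float32, m along the optical axis (not along the pixel's ray), 0 where there is no reading.
- ctrl.camera_params(name): a dict with "intrinsics" (3x3 intrinsics, pixels), "distortion" ([k1, k2, p1, p2, k3] as OpenCV has them; the pictures are not rectified), "rvec" (rotation vector, rad) and "tvec" (3), from world to camera coordinates, as OpenCV has them; the wrist camera has in their place "hand_eye" (4x4, takes a point from camera to tool coordinates, whose origin is the TCP and whose axes are the flange's). Camera axes: x right, y down, z forward; pixel columns grow to the right and rows downward; lengths in m; the calibration is good to about 2 mm. A picture is of the moment at which its call begins: read the wrist's pose just before it. camera_params takes no time and is no camera call.
- ctrl.close_job(): hands the job in; it is judged then, once.
The state is a dict: "time": time; "joint_positions": joint angles; "qd": joint speeds; "joint_torque": joint torques, N m; "position": TCP position; "tool_rot": TCP orientation; "ft_force": force on the tool from outside, world axes, zero at the start; "torque": the same for the moment, N m; "grip_width": opening from 0.0 (shut) to 1.0 (fully open); "grip_force": force on a finger pad.
Only numpy, scipy, OpenCV 4.12 (cv2) and the standard library are available. Lean on these libraries where they do the work, as an engineer would, in place of code of your own. Each camera call takes 0.05 s, during which the arm holds its last target. There are 200 camera calls.

### The job

The printing magazine needs one more blank: the solid wooden roundel (not the ring) in the long stock tray. Stand the two containers that crowd it on either side out of the way, upright in the shallow metal galley, take the solid roundel and press it down into the spring magazine until both latches hold it, and only then put each container back upright in the tray on the very spot it came from. The ring and the third container must be found where they stood, and the open powder jar must never tip over.

Things in the scene. Friction and masses are not known exactly. Their poses are not given: they have to be found in the camera images.
- powder_jar: open clear glass jar part filled with white powder, no lid, round, 68 mm diameter, 97 mm tall; origin at the centre of its underside, z up. Stands in the stock tray. Grip its wall across the diameter, above the tray's rim.
- lidded_jar: clear glass jar closed with a pale grey lid, round, 59 mm diameter, 75 mm tall; origin at the centre of its underside, z up. Stands in the stock tray.
- ink_tin: round closed printing-ink tin with a dark red band and a light grey lid (fixed), 65 mm diameter, 46 mm tall; origin at the centre of its underside, z up. Stands in the stock tray.
- blank: solid round disc of pale wood, 60 mm diameter, 20 mm thick, no hole, 45 g; origin at the centre of its underside, z up. Lies flat in the stock tray between two containers. This one goes into the magazine.
- ring_blank: ring of the same pale wood, 60 mm outside diameter, 28 mm hole, 20 mm thick; origin at the centre of its underside. Lies flat in the stock tray between two containers. Stays there.
- stock_tray: fixed narrow wooden tray, outside 102 (x) by 392 mm (y), inside 86 by 376, floor 5 mm and rim 30 mm above the table; origin: centre of underside. Five things in a row along its y at -148, -74, 0, 74, 148 mm: containers at the ends and middle, disc and ring between; gaps of 10 to 15 mm, too narrow for a finger. The disc's top is 5 mm below the rim: grip it along the tray's y.
- galley: fixed shallow bright metal tray, the side area: outside 130 (x) by 230 mm (y), walls 3 mm, rim 16 mm and inner floor 3 mm above the table; origin: centre of underside. Two containers fit in a row along its y axis, e.g. at y = -55 and +55 mm.
- magazine: fixed spring magazine on a green base 136 (x) by 100 (y) by 12 mm; origin: centre of its underside, stack axis = z. Four 10 mm guide rods on the diagonals, 26.3 mm out in x and y, tapered from 98 mm to tips 110 mm up, 2 mm play to a disc; 42 mm between rods at the +y and -y sides for fingers. One blank is already loaded on the sprung follower, top 64 mm up.
- latch_rest (a point): point on the magazine's stack axis, 78 mm above the table, where the underside of a disc let down between the rods first meets the bevels of two light brass latch tongues; let go, it stays there or slips down to the loaded blank (64 mm). The tongues reach in to 26 mm from the axis out of dark latch blocks at the +x and -x sides (35 to 55 mm out, 22 mm wide, tops 88 mm up).
- latched (a point): point on the stack axis, 45 mm above the table, where the underside of the disc is held once latched. Push the disc straight down (3 to 10 N) until its underside is below 44 mm, top below 64 mm: the tongues, springing aside, snap over its top. It stops at about 38 mm. Pushed less far, the spring lifts it again. It may be pushed with closed fingers on its middle.
Things that resemble listed ones, but are neither listed nor needed, are in the scene too. What is shaped like the ink_tin but blue or yellow is not meant.

How it is judged:
By the outcome, as a careful person would: the job done as asked, in the order asked, and still so for the second after the job is handed in, with the robot touching nothing.
It also fails if it takes over 122 s, if anything falls off the work surface, if the arm or the gripper's body presses on something with over 40 N, if the wrist force passes 120 N, or if a joint passes its speed limit or range.

## Working session

There is one attempt and no reset: what is moved stays moved. The work goes in short steps, Python scripts to look and compute and a tool call to move; the robot and the scene stay as the last step left them, time stands still between calls to the robot, and variables do not carry over. Pictures are saved under pics/ and viewed, at most 14 in all, crops included, and the job is handed in when it is done.

Besides the shell and the picture viewer there is one more tool, called after "Call:" by a JSON object that holds its "fn" and its "kwargs". step_arm: Moves the arm, as the interface text tells. Its arguments: {"type":"object","properties":{"targets":{"type":"array"},"force":{"type":"number"}},"required":["targets"]}

```bash
ls; mkdir -p pics; python3 - <<'E'
from bench import ctrl
import cv2,numpy as np
print(ctrl.get_state()); print(ctrl.tcp_to_grasp)
for n in ("scene","side"):
    p,d=ctrl.get_image(n); cv2.imwrite(f"pics/{n}0.png",p[:,:,::-1]); np.savez(f"{n}0.npz",p=p,d=d)
    print(n,ctrl.camera_params(n))
print(ctrl.camera_params("wrist"))
E
```

```text
pics
{'time': 0.0, 'joint_positions': array([-1.31688583,  0.32181987, -0.07008959,  1.45169185,  0.02259572,
        1.37078978, -0.05689329]), 'qd': array([ 0.0003113 ,  0.00133902,  0.00197283,  0.00108977,  0.00029916,
        0.00065134, -0.00100128]), 'joint_torque': array([-3.86726852e-04, -4.91293430e+01, -4.03958643e-01, -3.12529457e+01,
       -6.37920317e-02,  4.42351517e-02,  1.97982804e-04]), 'position': array([0.15429833, 0.63084392, 0.22145513]), 'tool_rot': array([-3.75710322e-01, -3.11890632e+00,  3.01090811e-03]), 'ft_force': array([-0.4234954 ,  0.30287073,  0.49278823]), 'torque': array([ 0.08286082,  0.02648273, -0.00097877]), 'grip_force': 0.0, 'grip_width': 1.0011961920253811}
-0.0187
scene {'intrinsics': array([[384.27920476,   0.        , 318.61201733],
       [  0.        , 384.27920476, 204.60773566],
       [  0.        ,   0.        ,   1.        ]]), 'distortion': array([0.03110526, 0.        , 0.        , 0.        , 0.        ]), 'rvec': array([ 2.0439253 , -0.70773176,  0.35360002]), 'tvec': array([-0.44838917,  0.25015994,  0.880989  ])}
side {'intri
[... 264 characters left out ...]
26981587, -0.4839519 ,  0.18892609]), 'tvec': array([-0.49848021,  0.19517407,  0.87807742])}
{'intrinsics': array([[280.23772361,   0.        , 321.8597801 ],
       [  0.        , 280.23772361, 195.71990845],
       [  0.        ,   0.        ,   1.        ]]), 'distortion': array([-0.0488901,  0.       ,  0.       ,  0.       ,  0.       ]), 'hand_eye': array([[ 3.59881120e-05, -9.65916745e-01, -2.58852932e-01,
         6.99519451e-02],
       [ 9.99999999e-01,  3.38453910e-05,  1.27341887e-05,
        -1.03628616e-04],
       [-3.53918742e-06, -2.58852932e-01,  9.65916746e-01,
        -1.62079446e-01],
       [ 0.00000000e+00,  0.00000000e+00,  0.00000000e+00,
         1.00000000e+00]])}
```

View pics/scene0.png

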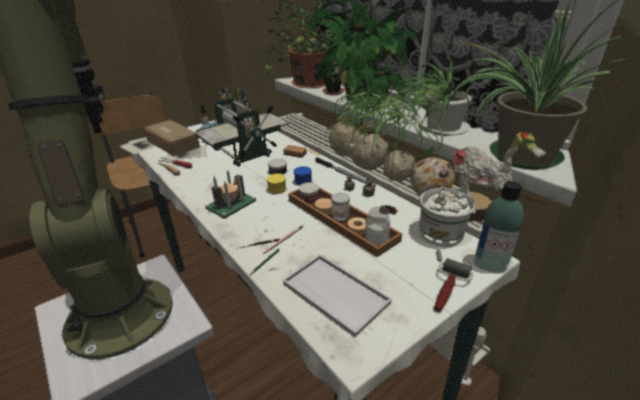

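View pics/side0.png

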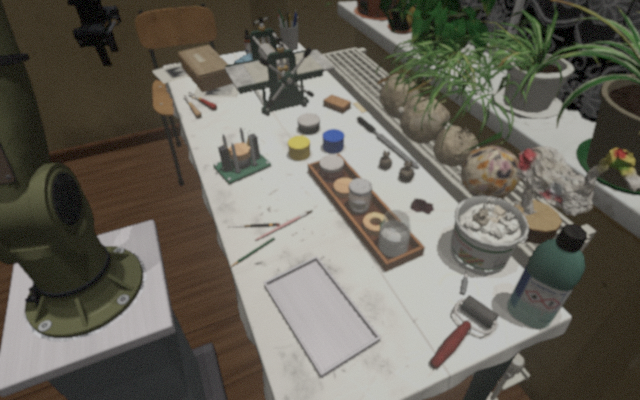

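Both views show the tray row from far to near: ink tin (side 331,160), a disc (344,185), lidded jar (360,192), a ring (375,220) and the powder jar (395,237). The galley is at (320,315) and the magazine at (240,157). The disc next to the tin and lidded jar looks solid.

```bash
cat > h.py <<'E'
import numpy as np, cv2
from scipy.spatial.transform import Rotation as R
from bench import ctrl
def cam(n,st=None):
    c=ctrl.camera_params(n); K=np.array(c["intrinsics"]); D=np.array(c["distortion"])
    if n!="wrist":
        r=R.from_rotvec(c["rvec"]).as_matrix(); t=np.array(c["tvec"]); return K,D,r.T,-r.T@t   # cam->world
    H=np.array(c["hand_eye"]); r=R.from_rotvec(st["tool_rot"]).as_matrix()
    return K,D,r@H[:3,:3],r@H[:3,3]+st["position"]
def rays(C,uv):
    K,D,r,o=C; x=cv2.undistortPoints(np.float64(uv).reshape(-1,1,2),K,D)[:,0]
    return np.c_[x,np.ones(len(x))]@r.T
def plane(C,uv,z):
    d=rays(C,uv); return C[3]+d*((z-C[3][2])/d[:,2])[:,None]
def tri(C1,u1,C2,u2):
    out=[]
    for a,b in zip(rays(C1,u1),rays(C2,u2)):
        a/=np.linalg.norm(a); b/=np.linalg.norm(b)
        s=np.linalg.lstsq(np.c_[a,-b],C2[3]-C1[3],rcond=None)[0]
        p,q=C1[3]+s[0]*a,C2[3]+s[1]*b; out.append(np.r_[(p+q)/2,np.linalg.norm(p-q)])
    return np.array(out)
def cloud(C,d,stride=1):
    v,u=np.mgrid[0:400:stride,0:640:stride]; 
    K,D,r,o=C; x=cv2.undistortPoints(np.float64(np.c_[u.ravel(),v.ravel()]).reshape(-1,1,2),K,D)[:,0]
    z=d[::stride,::stride].ravel(); return ((np.c_[x,np.ones(len(x))]*z[:,None])@r.T+o).reshape(*u.shape,3)
def shot(n,name):
    st=ctrl.get_state(); p,d=ctrl.get_image(n); C=cam(n,st); cv2.imwrite(f"pics/{name}.png",p[:,:,::-1])
    np.savez(name+".npz",p=p,d=d,K=C[0],D=C[1],r=C[2],o=C[3]); return p,d,C
def load(name):
    f=np.load(name+".npz"); return f["p"],f["d"],(f["K"],f["D"],f["r"],f["o"])
E
python3 - <<'E'
from h import *
np.set_printoptions(precision=3,suppress=True)
S=cam("side");Q=cam("scene"); print(S[3],Q[3])
print("tray corners side",plane(S,[[308,168],[325,153],[421,245],[388,266]],.03))
print("galley side",plane(S,[[264,279],[315,260],[378,338],[322,372]],.016))
print("galley scene",plane(Q,[[284,282],[321,258],[389,295],[356,331]],.016))
print("tin,blank,lid,ring,jar",plane(S,[[331,160],[344,185]],.04),plane(S,[[361,185]],.08),plane(S,[[375,220]],.025),plane(S,[[396,220]],.1))
print("mag base",plane(S,[[214,164],[250,149],[271,165],[219,182]],.012))
st=ctrl.get_state();print(R.from_rotvec(st["tool_rot"]).as_matrix())
E
```

```text
[ 0.262 -0.677  0.729] [ 0.001 -0.764  0.676]
tray corners side [[ 0.564  0.151  0.03 ]
 [ 0.633  0.194  0.03 ]
 [ 0.688 -0.208  0.03 ]
 [ 0.593 -0.228  0.03 ]]
galley side [[ 0.345 -0.141  0.016]
 [ 0.462 -0.139  0.016]
 [ 0.498 -0.357  0.016]
 [ 0.378 -0.372  0.016]]
galley scene [[ 0.337 -0.161  0.016]
 [ 0.46  -0.147  0.016]
 [ 0.503 -0.349  0.016]
 [ 0.376 -0.377  0.016]]
tin,blank,lid,ring,jar [[0.63  0.145 0.04 ]
 [0.617 0.036 0.04 ]] [[ 0.633 -0.023  0.08 ]] [[ 0.636 -0.094  0.025]] [[ 0.637 -0.174  0.1  ]]
mag base [[0.336 0.301 0.012]
 [0.449 0.328 0.012]
 [0.482 0.229 0.012]
 [0.331 0.217 0.012]]
[[-0.971  0.237 -0.   ]
 [ 0.237  0.971 -0.002]
 [-0.    -0.002 -1.   ]]
```

```bash
python3 - <<'E'
from h import *
np.set_printoptions(precision=3,suppress=True,linewidth=150)
for n in("side","scene"):
    f=np.load(n+"0.npz");P=cloud(cam(n),f["d"]).reshape(-1,3);P=P[f["d"].ravel()>0]
    print(n)
    for x in np.arange(.1,.9,.1):
        print(round(x,1),[round(float(np.percentile(q,99)),2) if len(q:=P[(abs(P[:,0]-x)<.05)&(abs(P[:,1]-y)<.05)&(P[:,2]>-.05)&(P[:,2]<.5)][:,2]) else None for y in np.arange(-.4,.75,.1)])
E
```

```text
side
0.1 [None, None, 0.0, 0.27, 0.49, 0.5, 0.0, None, None, 0.34, 0.39, None]
0.2 [None, None, None, 0.0, 0.0, 0.0, -0.0, None, None, 0.34, 0.39, 0.34]
0.3 [0.0, 0.0, 0.02, 0.01, 0.01, 0.0, 0.01, 0.02, 0.01, 0.01, 0.03, 0.02]
0.4 [0.02, 0.02, 0.02, 0.02, 0.01, 0.0, 0.1, 0.11, 0.01, 0.01, 0.02, 0.03]
0.5 [0.02, 0.02, 0.02, 0.02, 0.01, 0.0, 0.04, 0.09, 0.21, 0.21, 0.11, 0.12]
0.6 [0.03, 0.0, 0.1, 0.1, 0.08, 0.05, 0.05, 0.05, 0.21, 0.24, 0.19, 0.24]
0.7 [0.04, 0.11, 0.11, 0.08, 0.08, 0.03, 0.05, 0.05, 0.22, 0.22, 0.19, 0.24]
0.8 [0.24, 0.14, 0.13, 0.02, 0.06, 0.05, 0.23, 0.02, 0.03, 0.12, 0.12, 0.12]
scene
0.1 [None, None, 0.0, 0.24, 0.5, 0.5, 0.0, None, None, 0.33, 0.5, None]
0.2 [None, None, None, None, None, None, None, None, None, 0.33, 0.5, 0.33]
0.3 [0.0, 0.0, 0.02, 0.01, 0.0, 0.0, 0.01, 0.01, 0.0, 0.0, 0.02, 0.02]
0.4 [0.02, 0.02, 0.02, 0.02, 0.01, 0.0, 0.1, 0.1, 0.0, 0.0, 0.02, 0.06]
0.5 [0.02, 0.02, 0.02, 0.01, 0.01, 0.0, 0.04, 0.09, 0.21, 0.21, 0.11, 0.11]
0.6 [0.03, 0.0, 0.1, 0.1, 0.08, 0.05, 0.05, 0.05, 0.2, 0.23, 0.19, 0.24]
0.7 [0.03, 0.11, 0.11, 0.09, 0.08, 0.03, 0.05, 0.05, 0.21, 0.21, 0.19, 0.23]
0.8 [0.23, 0.14, 0.13, 0.01, 0.05, 0.05, 0.22, 0.02, 0.03, 0.11, 0.11, 0.11]
```

Call:
{"fn": "step_arm", "kwargs": {"targets": [[1.5, -2, 1.5, 0, 0, 5, 1], [2, -3, 1, 0, 0, 6, 1], [2.3, -3.2, 1, 0, 0, 6, 1], [2.3, -3.2, 0, 0, 0, 5, 1], [2.3, -3.2, 0, 0, 0, 0, 1]], "force": 20}}

```text
time: 0.52
position: [0.2593, 0.484, 0.2579]
tool_rot: [-0.233, 3.132, 0.001]
ft_force: [1.2, -0.0, 0.0]
grip_width: 1.002
grip_force: 0.0
```

Call:
{"fn": "step_arm", "kwargs": {"targets": [[2.2, -3.4, 1, 0, 0, 0, 1], [2.2, -3.4, 1, 0, 0, 0, 1], [2.2, -3.4, 0, 0, 0, 0, 1], [2.2, -3.4, 0, 0, 0, 0, 1], [2.2, -3.4, 0, 0, 0, 0, 1]]}}

```text
time: 0.93
position: [0.369, 0.3135, 0.2775]
tool_rot: [-0.226, 3.133, 0.001]
ft_force: [0.9, 0.4, 0.2]
grip_width: 1.001
grip_force: 0.0
```

Call:
{"fn": "step_arm", "kwargs": {"targets": [[0, 0, 0, 0, 0, 0, 1], [0, 0, 0, 0, 0, 0, 1], [0, 0, 0, 0, 0, 0, 1], [0, 0, 0, 0, 0, 0, 1], [0, 0, 0, 0, 0, 0, 1]]}}

```text
time: 1.35
position: [0.3673, 0.3168, 0.2772]
tool_rot: [0.231, -3.133, 0.0]
ft_force: [-0.0, 0.1, -0.6]
grip_width: 1.006
grip_force: 0.0
```

```bash
python3 -c "
from h import *
print(ctrl.get_state()['position']); shot('wrist','w1')"
```

```text
[0.3672883  0.31681903 0.27724699]
```

Call:
{"fn": "step_arm", "kwargs": {"targets": [[3, -2.8, 0, 0, 0, 0, 1], [3, -2.8, 0, 0, 0, 0, 1], [3, -2.8, 0, 0, 0, 0, 1], [3, -2.8, 0, 0, 0, 0, 1], [3, -2.8, 0, 0, 0, 0, 1]]}}

```text
time: 1.82
position: [0.5193, 0.1752, 0.2776]
tool_rot: [-0.23, 3.133, 0.0]
ft_force: [0.7, 0.1, -0.0]
grip_width: 1.003
grip_force: 0.0
```

Call:
{"fn": "step_arm", "kwargs": {"targets": [[2, -2.8, 0, 0, 0, 0, 1], [2, -2.8, 0, 0, 0, 0, 1], [0, 0, 0, 0, 0, 0, 1], [0, 0, 0, 0, 0, 0, 1], [0, 0, 0, 0, 0, 0, 1]]}}

```text
time: 2.23
position: [0.5579, 0.1211, 0.2771]
tool_rot: [0.229, -3.132, -0.001]
ft_force: [-0.9, 0.1, 0.6]
grip_width: 1.0
grip_force: 0.0
```

```bash
python3 -c "
from h import *
print(ctrl.get_state()['position']); shot('wrist','w2')"
```

```text
[0.5579045  0.12107629 0.277149  ]
```

View pics/w1.png

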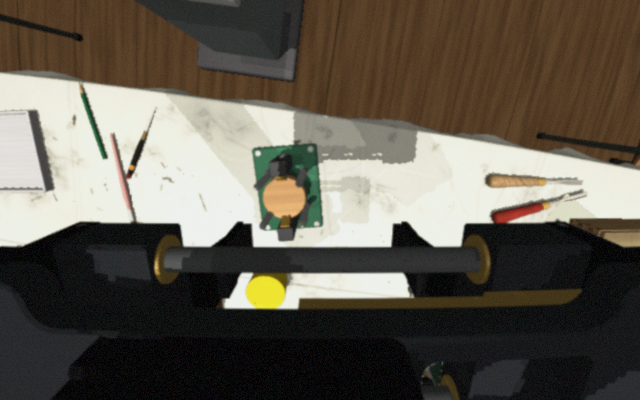

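View pics/w2.png

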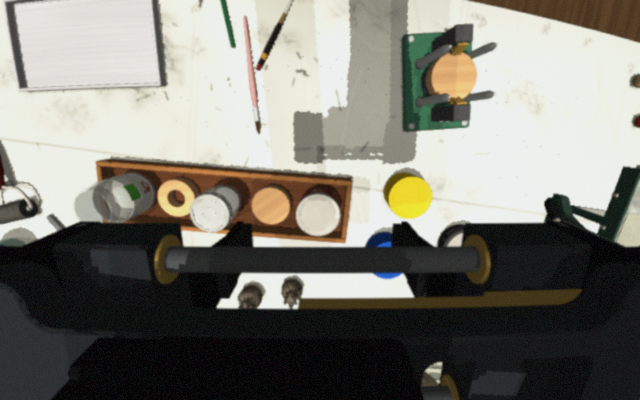

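w1 shows the magazine (green base 250–322 × 145–235, loaded blank at about (285,197)). w2 shows the tray: powder jar (122,198), ring (178,197), lidded jar (213,208), solid disc (271,205), tin (319,213). It also shows the galley top left and the magazine again. One more view of the tray and galley follows.

Call:
{"fn": "step_arm", "kwargs": {"targets": [[1, -3.2, 0, 0, 0, 0, 1], [1, -3.2, 0, 0, 0, 0, 1], [0.5, -3.2, 0, 0, 0, 0, 1], [0.5, -3.2, 0, 0, 0, 0, 1], [0, -3.2, 0, 0, 0, 0, 1]]}}

```text
time: 2.7
position: [0.5887, -0.0392, 0.2775]
tool_rot: [-0.233, 3.132, 0.001]
ft_force: [0.6, -0.3, 0.6]
grip_width: 1.0
grip_force: 0.0
```

Call:
{"fn": "step_arm", "kwargs": {"targets": [[0, 0, 0, 0, 0, 0, 1], [0, 0, 0, 0, 0, 0, 1], [0, 0, 0, 0, 0, 0, 1], [0, 0, 0, 0, 0, 0, 1], [0, 0, 0, 0, 0, 0, 1]]}}

```text
time: 3.12
position: [0.5884, -0.0379, 0.2774]
tool_rot: [0.232, -3.133, -0.001]
ft_force: [-0.2, 0.7, -1.4]
grip_width: 0.999
grip_force: 0.0
```

```bash
python3 -c "
from h import *
print(ctrl.get_state()['position']); shot('wrist','w3')"
```

```text
[ 0.5883922  -0.03794615  0.27744229]
```

View pics/w3.png

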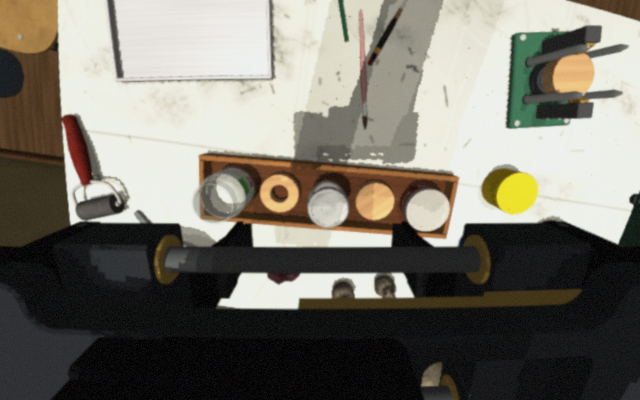

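w3 shows tray corners at about (202,155), (459,177), (448,237), (202,219). The disc is at (375,201), lidded jar (328,204), tin (427,209), powder jar (226,192), ring (279,193). The galley bottom corners are at (117,80) and (271,78).

```bash
cat > m.py <<'E'
from h import *
np.set_printoptions(precision=4,suppress=True,linewidth=150)
def wood(p,lo=(5,60,90),hi=(20,180,255)):
    return cv2.inRange(cv2.cvtColor(p,cv2.COLOR_RGB2HSV),lo,hi)
def near(m,c,minA=150):
    cs=[k for k in cv2.findContours(m,cv2.RETR_EXTERNAL,cv2.CHAIN_APPROX_NONE)[0] if cv2.contourArea(k)>minA]
    return min(cs,key=lambda k:np.linalg.norm(k.reshape(-1,2).mean(0)-c))
def circ(P):   # least squares circle in xy
    A=np.c_[2*P[:,:2],np.ones(len(P))];s=np.linalg.lstsq(A,(P[:,:2]**2).sum(1),rcond=None)[0]
    return s[0],s[1],np.sqrt(s[2]+s[0]**2+s[1]**2)
E
python3 - <<'E'
from m import *
L={k:load(k) for k in("w1","w2","w3")}
for k,px in(("w2",dict(blank=(271,205),ring=(178,197),tin=(319,213),lid=(210,212),mag=(452,76),jar=(122,198))),("w3",dict(blank=(375,201),ring=(279,193),tin=(427,209),lid=(327,208),mag=(570,72),jar=(226,192))),("w1",dict(mag=(285,197)))):
    p,d,C=L[k]; hsv=cv2.cvtColor(p,cv2.COLOR_RGB2HSV); X=cloud(C,d)
    for n,(u,v) in px.items(): print(k,n,hsv[v,u],"cloud",X[v,u])
    for q in [(u,v) for u,v in px.values()]: pass
    # height-band circles
    if k!="w1":
        for n,zs in (("tin",.051),("lid",.080),("jar",.102),("blank",.025),("ring",.025)):
            u,v=px[n]; c=X[v,u,:2]
            m=(abs(X[...,2]-zs)<.004)&(np.hypot(X[...,0]-c[0],X[...,1]-c[1])<.06)
            if n in("blank","ring"): m&=wood(p)>0
            m=m.astype(np.uint8)*255
            cs=max(cv2.findContours(m,cv2.RETR_EXTERNAL,cv2.CHAIN_APPROX_NONE)[0],key=cv2.contourArea,default=None)
            if cs is not None and len(cs)>8:
                P=plane(C,cs.reshape(-1,2),zs); print(k,n,"circ",np.array(circ(P)),"A",cv2.contourArea(cs),"medz",np.median(X[...,2][m>0]), "px",cv2.minEnclosingCircle(cs))
E
```

```text
w2 blank [ 15 128 214] cloud [0.6239 0.0513 0.0262]
w2 ring [ 11 166 114] cloud [ 0.6394 -0.1033  0.0058]
w2 tin [ 20  29 219] cloud [0.6179 0.1255 0.0504]
w2 lid [ 27  10 228] cloud [ 0.6286 -0.0225  0.0796]
w2 mag [ 16 125 218] cloud [0.4086 0.2657 0.064 ]
w2 jar [ 40  15 203] cloud [ 0.6262 -0.1443  0.0808]
w2 tin circ [0.6204 0.1233 0.032 ] A 1425.5 medz 0.050424298567988274 px ((317.2674560546875, 214.0), 22.097688674926758)
w2 lid circ [ 0.6297 -0.0226  0.0275] A 1202.0 medz 0.0797950951226169 px ((210.0, 212.0), 20.880712509155273)
w2 jar circ [ 0.6386 -0.1696  0.0263] A 206.5 medz 0.10118475208128108 px ((93.68811798095703, 208.09405517578125), 22.598777770996094)
w2 blank circ [0.625  0.0502 0.0289] A 1042.5 medz 0.02495655583720624 px ((270.47259521484375, 204.88356018066406), 18.917118072509766)
w2 ring circ [ 0.6303 -0.0982  0.024 ] A 353.5 medz 0.02495508166827609 px ((176.0, 196.0), 19.026397705078125)
w3 blank [ 17 120 235] cloud [0.6254 0.0504 0.0245]
w3 ring [ 10 164 104] cloud [ 0.6396 -0.0997  0.0063]
w3 tin [ 25  27 217] cloud [0.6197 0.1229 0.0493]
w3 lid [ 33  15 211] cloud [ 0.6302 -0.0249  0.0804]
w3 mag [ 17 125 229] cloud [0.4057 0.2621 0.0634]
w3 jar [ 45   4 234] cloud [ 0.6398 -0.1732  0.0416]
w3 tin circ [0.6206 0.1229 0.0321] A 1409.5 medz 0.05040941079581365 px ((427.25, 209.5), 22.534793853759766)
w3 lid circ [ 0.6297 -0.0245  0.0272] A 1227.5 medz 0.07966588395427979 px ((327.5, 207.5), 20.554903030395508)
w3 jar circ [ 0.6388 -0.1707  0.0271] A 1362.0 medz 0.10134545282851998 px ((212.5, 203.0), 22.051176071166992)
w3 blank circ [0.6241 0.0481 0.0284] A 995.5 medz 0.02496521792420492 px ((374.1972351074219, 200.48165893554688), 19.32958984375)
w3 ring circ [ 0.6343 -0.0977  0.0289] A 1082.5 medz 0.024900187119441586 px ((278.7045593261719, 192.48863220214844), 19.458284378051758)
w1 mag [ 15 126 213] cloud [0.407  0.2704 0.0632]
```

```bash
python3 - <<'E'
from m import *
L={k:load(k) for k in("w1","w2","w3")}
print("tri tin/lid/blank/jar",tri(L["w2"][2],[(317.3,214),(210,212),(270.5,204.9)],L["w3"][2],[(427.25,209.5),(327.5,207.5),(374.2,200.5)]))
for k,c in(("w1",(285,190)),("w2",(436,80)),("w3",(545,80))):
    p,d,C=L[k]; hsv=cv2.cvtColor(p,cv2.COLOR_RGB2HSV)
    g=cv2.inRange(hsv,(60,80,25),(95,255,160)); P=None
    v,u=np.nonzero(g); s=np.hypot(u-c[0],v-c[1])<85; P=plane(C,np.c_[u,v][s],.012)
    P=P[(abs(P[:,0]-.405)<.12)&(abs(P[:,1]-.268)<.1)]
    r=cv2.minAreaRect(np.float32(P[:,:2]*1000)); print(k,"base",r, np.array(cv2.boxPoints(r)))
    X=cloud(C,d); m=(abs(X[...,2]-.064)<.004)&(np.hypot(X[...,0]-.406,X[...,1]-.267)<.04)&(wood(p)>0)
    cs=max(cv2.findContours(m.astype(np.uint8),0,1)[0],key=cv2.contourArea); h=cv2.convexHull(cs).reshape(-1,2)
    print(" disc",circ(plane(C,cs.reshape(-1,2),.064)),"hull",circ(plane(C,h,.064)),cv2.minEnclosingCircle(h)[0],"z",np.median(X[...,2][m]))
    # rod tips by height
    for lo,hi in((.09,.13),(.105,.13)):
        m=(X[...,2]>lo)&(X[...,2]<hi)&(np.hypot(X[...,0]-.406,X[...,1]-.267)<.06)
        n,lab,st,ce=cv2.connectedComponentsWithStats(m.astype(np.uint8)); print(lo,[(X[lab==i].mean(0).round(4).tolist(),int(st[i,4])) for i in range(1,n) if st[i,4]>3])
for k in("side","scene"):
    f=np.load(k+"0.npz"); C=cam(k); X=cloud(C,f["d"])
    m=(X[...,2]>.0085)&(X[...,2]<.03)&(abs(X[...,0]-.42)<.12)&(abs(X[...,1]+.255)<.16); print(k,m.sum())
    P=plane(C,np.argwhere(m)[:,::-1],.016); print(cv2.minAreaRect(np.float32(P[:,:2]*1000)), np.median(X[...,2][(abs(X[...,0]-.42)<.03)&(abs(X[...,1]+.255)<.05)]))
p,d,C=L["w2"];print("gal",plane(C,[(17,92),(165,85)],.016),plane(L["w3"][2],[(117,80),(271,78)],.016))
E
```

```text
tri tin/lid/blank/jar [[ 0.6202  0.1233  0.0497  0.0003]
 [ 0.6306 -0.0241  0.0754  0.0007]
 [ 0.6256  0.0498  0.021   0.0001]]
w1 base ((406.7539978027344, 268.96856689453125), (131.31512451171875, 95.39955139160156), 12.78761100769043) [[332.1671 300.9528]
 [353.2827 207.9194]
 [481.3409 236.9844]
 [460.2253 330.0178]]
 disc (np.float64(0.40848512789060365), np.float64(0.2684603511343352), np.float64(0.028097011200172974)) hull (np.float64(0.40769049221707326), np.float64(0.26854611413959417), np.float64(0.029429399603290978)) (283.4987487792969, 197.14987182617188) z 0.06390152503225496
0.09 [([0.3749, 0.2884, 0.1018], 56), ([0.3861, 0.2388, 0.1011], 59), ([0.4256, 0.2997, 0.1011], 56), ([0.4373, 0.2499, 0.1009], 58)]
0.105 [([0.3759, 0.288, 0.1078], 16), ([0.3874, 0.2379, 0.1078], 13), ([0.4269, 0.2995, 0.1078], 13), ([0.4386, 0.2499, 0.1073], 16)]
w2 base ((409.2931823730469, 266.20526123046875), (131.21046447753906, 96.5521011352539), 12.453653335571289) [[334.8209 299.1976]
 [355.6423 204.9174]
 [483.7655 233.2129]
 [462.944  327.4932]]
 disc (np.float64(0.4075575209750612), n
[... 887 characters left out ...]
64633351513)) (571.5, 73.0) z 0.06376534005978665
0.09 [([0.3897, 0.2347, 0.0998], 124), ([0.378, 0.2858, 0.0995], 123), ([0.4288, 0.2973, 0.0996], 120), ([0.4404, 0.2461, 0.0999], 115)]
0.105 [([0.3887, 0.236, 0.1075], 24), ([0.3774, 0.2871, 0.1071], 24), ([0.4283, 0.2985, 0.1073], 24), ([0.4402, 0.2476, 0.1074], 24)]
side 1133
((421.618896484375, -254.30609130859375), (133.5311737060547, 234.94644165039062), 8.72277545928955) 0.004653099578577513
scene 741
((417.7716064453125, -255.3634033203125), (135.58433532714844, 233.36776733398438), 8.258796691894531) 0.002450996590946608
gal [[ 0.506  -0.3573  0.016 ]
 [ 0.4696 -0.1212  0.016 ]] [[ 0.5027 -0.3526  0.016 ]
 [ 0.4709 -0.1286  0.016 ]]
```

Call:
{"fn": "step_arm", "kwargs": {"targets": [[0.65, 3.2, -1.5, 0, 0, -2.5, 1], [0.65, 3.2, -1.5, 0, 0, -2.4, 1], [0.65, 3.2, -2, 0, 0, 0, 1], [0.65, 3.2, -2, 0, 0, 0, 1], [0.6, 3.3, -2, 0, 0, 0, 1]]}}

```text
time: 3.58
position: [0.6204, 0.123, 0.1869]
tool_rot: [-0.094, 3.14, 0.001]
ft_force: [0.5, 0.9, -0.1]
grip_width: 1.002
grip_force: 0.0
```

Call:
{"fn": "step_arm", "kwargs": {"targets": [[0, 0, -2, 0, 0, 0, 1], [0, 0, -2, 0, 0, 0, 1], [0, 0, -1, 0, 0, 0, 1], [0, 0, 0, 0, 0, 0, 1], [0, 0, 0, 0, 0, 0, 1]]}}

```text
time: 4.0
position: [0.6203, 0.1204, 0.1377]
tool_rot: [0.092, -3.14, 0.0]
ft_force: [-0.3, -1.0, 0.0]
grip_width: 1.003
grip_force: 0.0
```

Call:
{"fn": "step_arm", "kwargs": {"targets": [[0, 0.25, -2, 0, 0, 0, 1], [0, 0, -2, 0, 0, 0, 1], [0, 0, -2, 0, 0, 0, 1], [0, 0, -1.5, 0, 0, 0, 1], [0, 0, -1, 0, 0, 0, 1]]}}

```text
time: 4.42
position: [0.6208, 0.1228, 0.0528]
tool_rot: [-0.091, 3.139, 0.001]
ft_force: [0.6, -0.1, 1.0]
grip_width: 0.997
grip_force: 0.0
```

Call:
{"fn": "step_arm", "kwargs": {"targets": [[0, 0, -0.8, 0, 0, 0, 1], [0, 0, -0.5, 0, 0, 0, 1], [0, 0, 0, 0, 0, 0, 1], [0, 0, 0, 0, 0, 0, 1], [0, 0, 0, 0, 0, 0, 1]]}}

```text
time: 4.83
position: [0.6212, 0.1231, 0.0406]
tool_rot: [-0.092, 3.139, 0.001]
ft_force: [-0.4, 0.0, -0.5]
grip_width: 0.998
grip_force: 0.0
```

```bash
python3 -c "
from h import *
s=ctrl.get_state();print(s['position'],s['ft_force']); p,d,C=shot('wrist','w4')
s=ctrl.get_state();print(s['position'])"
```

```text
[0.62115804 0.12310178 0.04064449] [-0.43197457  0.04561061 -0.49434983]
[0.62112444 0.12309166 0.04062976]
```

View pics/w4.png

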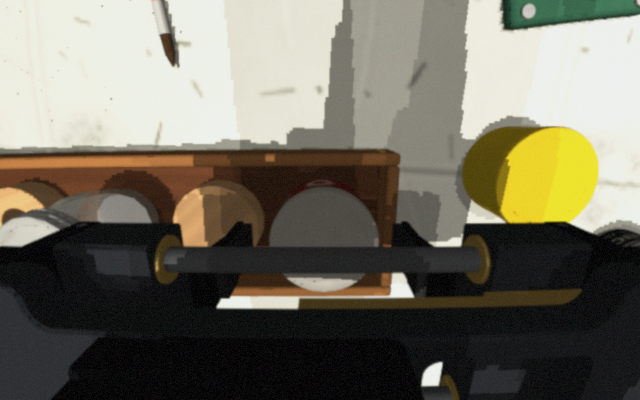

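The fingers straddle the tin: finger inner faces at columns ~252 and ~393, tin at 270–379. It is centred, so I go down and grip.

Call:
{"fn": "step_arm", "kwargs": {"targets": [[0, 0, -0.6, 0, 0, 0, 1], [0, 0, 0, 0, 0, 0, 1], [0, 0, 0, 0, 0, 0, 0.6], [0, 0, 0, 0, 0, 0, 0.6], [0, 0, 0, 0, 0, 0, 0.6]], "force": 20}}

```text
time: 5.3
position: [0.6204, 0.123, 0.0336]
tool_rot: [-0.092, 3.14, 0.0]
ft_force: [-0.1, -0.3, 0.2]
grip_width: 0.85
grip_force: 0.0
```

Call:
{"fn": "step_arm", "kwargs": {"targets": [[0, 0, 0, 0, 0, 0, 0.6], [0, 0, 0, 0, 0, 0, 0.6], [0, 0, 0, 0, 0, 0, 0.6], [0, 0, 0, 0, 0, 0, 0.6], [0, 0, 0, 0, 0, 0, 0.6]]}}

```text
time: 5.72
position: [0.6204, 0.1232, 0.0336]
tool_rot: [-0.092, 3.14, 0.0]
ft_force: [-0.5, 0.4, 0.4]
grip_width: 0.733
grip_force: 20.0
```

Call:
{"fn": "step_arm", "kwargs": {"targets": [[0, 0, 1.2, 0, 0, 0, 0.6], [0, 0, 2.2, 0, 0, 0, 0.6], [0, 0, 2.5, 0, 0, 0, 0.6], [-0.8, -1.2, 2.5, 0, 0, 0, 0.6], [-1.4, -3, 0.6, 0, 0, 0, 0.6]]}}

```text
time: 6.13
position: [0.6014, 0.0864, 0.1284]
tool_rot: [-0.103, 3.132, 0.006]
ft_force: [0.7, 0.3, -0.5]
grip_width: 0.737
grip_force: 20.0
```

Call:
{"fn": "step_arm", "kwargs": {"targets": [[-1.5, -3.5, 0, 0, 0, 0, 0.6], [-1.5, -3.5, 0, 0, 0, 0, 0.6], [-1.5, -3.5, 0, 0, 0, 0, 0.6], [-1.5, -3.5, 0, 0, 0, 0, 0.6], [-1.5, -3.5, 0, 0, 0, 0, 0.6]]}}

```text
time: 6.55
position: [0.5221, -0.0958, 0.1242]
tool_rot: [-0.092, 3.14, 0.001]
ft_force: [0.8, -1.0, -1.9]
grip_width: 0.735
grip_force: 20.0
```

Call:
{"fn": "step_arm", "kwargs": {"targets": [[-1.5, -3.5, 0, 0, 0, 0, 0.6], [-1.5, -3.5, 0, 0, 0, 0, 0.6], [-1.5, -3.5, 0, 0, 0, 0, 0.6], [-1.5, -3.5, 0, 0, 0, 0, 0.6], [-1.5, -3.5, -0.5, 0, 0, 0, 0.6]]}}

```text
time: 6.97
position: [0.4477, -0.271, 0.1201]
tool_rot: [-0.092, 3.138, -0.0]
ft_force: [1.7, -0.5, -0.9]
grip_width: 0.731
grip_force: 20.0
```

Call:
{"fn": "step_arm", "kwargs": {"targets": [[-1, -3, -0.5, 0, 0, 0, 0.6], [-1, -1, -0.5, 0, 0, 0, 0.6], [0, 0, -0.5, 0, 0, 0, 0.6], [0, 0, 0, 0, 0, 0, 0.6], [0, 0, 0, 0, 0, 0, 0.6]]}}

```text
time: 7.38
position: [0.4288, -0.3077, 0.1035]
tool_rot: [0.094, -3.14, -0.002]
ft_force: [-0.2, 0.6, -2.3]
grip_width: 0.736
grip_force: 20.0
```

```bash
python3 -c "
from h import *
s=ctrl.get_state();print(s['position'],s['ft_force'],s['grip_width']); p,d,C=shot('wrist','w5'); shot('side','s5')"
```

```text
[ 0.42881024 -0.30769957  0.10352784] [-0.17599833  0.60846857 -2.30443614] 0.7362932183955493
```

View pics/w5.png

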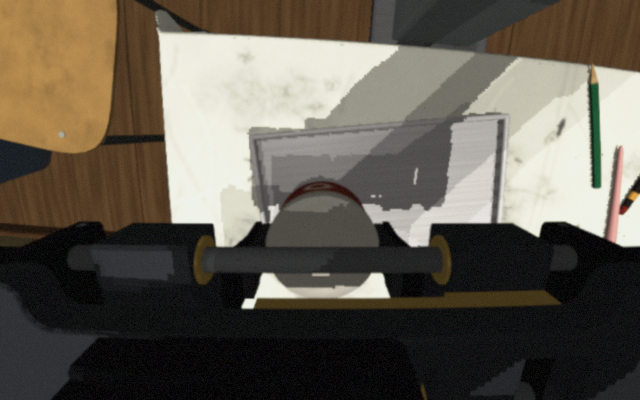

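The tin is upright in the grip at (322,245). The galley's left wall runs from (253,133) to (265,235) and its near wall along row ~125. I'll check the wall geometry while lowering.

```bash
python3 - <<'E'
from m import *
p,d,C=load("w5"); print(plane(C,[(251,131),(264,225),(508,115),(503,215)],.016))
E
```

```text
[[ 0.371  -0.3733  0.016 ]
 [ 0.4578 -0.3613  0.016 ]
 [ 0.3427 -0.1492  0.016 ]
 [ 0.4345 -0.1331  0.016 ]]
```

Call:
{"fn": "step_arm", "kwargs": {"targets": [[0, 0, -1.5, 0, 0, 0, 0.6], [0, 0, -1.5, 0, 0, 0, 0.6], [0, 0, -1.5, 0, 0, 0, 0.6], [0, 0, -1, 0, 0, 0, 0.6], [0, 0, -0.5, 0, 0, 0, 0.6]]}}

```text
time: 7.9
position: [0.4284, -0.3076, 0.0424]
tool_rot: [0.095, -3.139, -0.002]
ft_force: [-0.4, -1.2, -2.8]
grip_width: 0.73
grip_force: 20.0
```

Call:
{"fn": "step_arm", "kwargs": {"targets": [[0, 0, -0.4, 0, 0, 0, 0.6], [0, 0, -0.3, 0, 0, 0, 0.6], [0, 0, -0.2, 0, 0, 0, 0.6], [0, 0, 0, 0, 0, 0, 0.6], [0, 0, 0, 0, 0, 0, 0.6]]}}

```text
time: 8.32
position: [0.4286, -0.3092, 0.035]
tool_rot: [-0.092, 3.14, -0.0]
ft_force: [-0.4, -0.4, -2.2]
grip_width: 0.734
grip_force: 20.0
```

Call:
{"fn": "step_arm", "kwargs": {"targets": [[0, 0, -0.15, 0, 0, 0, 0.6], [0, 0, -0.15, 0, 0, 0, 0.6], [0, 0, 0, 0, 0, 0, 0.6], [0, 0, 0, 0, 0, 0, 0.6], [0, 0, 0, 0, 0, 0, 0.6]]}}

```text
time: 8.73
position: [0.4284, -0.3091, 0.0316]
tool_rot: [-0.092, 3.14, -0.0]
ft_force: [0.4, -0.6, -0.8]
grip_width: 0.736
grip_force: 20.0
```

Call:
{"fn": "step_arm", "kwargs": {"targets": [[0, 0, 0, 0, 0, 0, 0.85], [0, 0, 0, 0, 0, 0, 1], [0, 0, 0, 0, 0, 0, 1], [0, 0, 0, 0, 0, 0, 1], [0, 0, 0.5, 0, 0, 0, 1]]}}

```text
time: 9.15
position: [0.4278, -0.3086, 0.036]
tool_rot: [0.092, -3.139, -0.001]
ft_force: [-0.0, 0.4, -0.1]
grip_width: 0.975
grip_force: 0.0
```

Call:
{"fn": "step_arm", "kwargs": {"targets": [[0, 0, 1.5, 0, 0, 0, 1], [0, 0, 2.5, 0, 0, 0, 1], [0, 0, 3.5, 0, 0, 0, 1], [2.1, 2.5, 2.5, 0, 0, 0, 1], [2.3, 3.3, 0, 0, 0, 0, 1]]}}

```text
time: 9.57
position: [0.4744, -0.2561, 0.143]
tool_rot: [-0.079, 3.131, -0.007]
ft_force: [2.6, -1.0, 0.4]
grip_width: 0.999
grip_force: 0.0
```

Call:
{"fn": "step_arm", "kwargs": {"targets": [[2.3, 3.3, 0, 0, 0, 0, 1], [2.3, 3.3, 0, 0, 0, 0, 1], [2.3, 3.3, 0, 0, 0, 0, 1], [2.3, 3.3, 0, 0, 0, 0, 1], [2.3, 3.3, 0, 0, 0, 0, 1]]}}

```text
time: 9.98
position: [0.5883, -0.0842, 0.1372]
tool_rot: [-0.092, 3.139, 0.0]
ft_force: [1.0, -0.6, 0.5]
grip_width: 1.0
grip_force: 0.0
```

Call:
{"fn": "step_arm", "kwargs": {"targets": [[2.3, 3.3, 0, 0, 0, 0, 1], [1.9, 2.9, 0, 0, 0, 0, 1], [0, 0, 0, 0, 0, 0, 1], [0, 0, 0, 0, 0, 0, 1], [0, 0, 0, 0, 0, 0, 1]]}}

```text
time: 10.4
position: [0.629, -0.0249, 0.1366]
tool_rot: [0.092, -3.14, 0.002]
ft_force: [0.1, -1.0, 0.0]
grip_width: 0.999
grip_force: 0.0
```

```bash
python3 -c "
from h import *
s=ctrl.get_state();print(s['position'],s['ft_force'],s['grip_width']); p,d,C=shot('wrist','w6'); shot('side','s6')"
```

```text
[ 0.62903056 -0.02486362  0.13660558] [ 0.13197453 -1.02190234  0.04160199] 0.9986712139610505
```

View pics/w6.png

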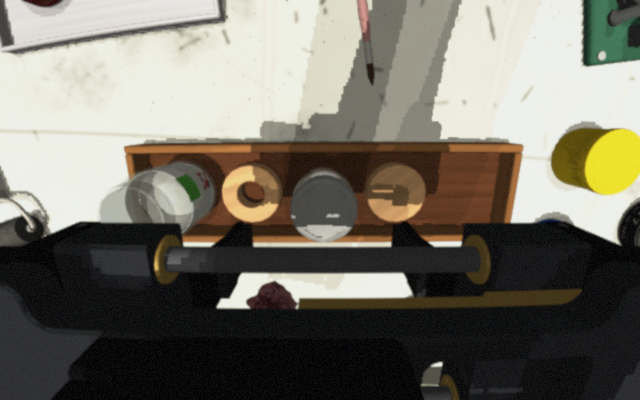

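The lidded jar (lid centre ~(324,205)) is centred between the fingers, the disc and ring are undisturbed, and the tin's place is empty. I'll check its centre numerically.

```bash
python3 - <<'E'
from m import *
p,d,C=load("w6"); X=cloud(C,d)
for n,c,zs,w in(("lid",(.63,-.024),.08,0),("blank",(.6245,.049),.025,1),("ring",(.634,-.098),.025,1)):
    m=(abs(X[...,2]-zs)<.004)&(np.hypot(X[...,0]-c[0],X[...,1]-c[1])<.05)
    if w:m&=wood(p)>0
    cs=max(cv2.findContours(m.astype(np.uint8),0,1)[0],key=cv2.contourArea); print(n,np.array(circ(plane(C,cv2.convexHull(cs).reshape(-1,2),zs))),cv2.minEnclosingCircle(cs))
p,d,C=load("s6"); X=cloud(C,d); m=(abs(X[...,2]-.049)<.004)&(np.hypot(X[...,0]-.428,X[...,1]+.309)<.05)
print("tin in galley",m.sum(),X[m].mean(0) if m.any() else 0)
E
```

```text
lid [ 0.6297 -0.0241  0.0277] ((323.30029296875, 208.77005004882812), 33.70860290527344)
blank [0.6256 0.0496 0.0296] ((395.9210510253906, 193.2894744873047), 29.904958724975586)
ring [ 0.6344 -0.0972  0.0295] ((250.64634704589844, 192.64634704589844), 29.335102081298828)
tin in galley 912 [ 0.4271 -0.3113  0.0501]
```

Call:
{"fn": "step_arm", "kwargs": {"targets": [[0.1, 0.1, -2, 0, 0, 0, 1], [0, 0, -2, 0, 0, 0, 1], [0, 0, -2, 0, 0, 0, 1], [0, 0, -1.5, 0, 0, 0, 1], [0, 0, -1, 0, 0, 0, 1]]}}

```text
time: 10.92
position: [0.6289, -0.0248, 0.0502]
tool_rot: [0.088, -3.138, 0.0]
ft_force: [0.0, -0.7, 0.2]
grip_width: 0.997
grip_force: 0.0
```

Call:
{"fn": "step_arm", "kwargs": {"targets": [[0, 0, -0.8, 0, 0, 0, 1], [0, 0, -0.6, 0, 0, 0, 1], [0, 0, 0, 0, 0, 0, 1], [0, 0, 0, 0, 0, 0, 1], [0, 0, 0, 0, 0, 0, 1]]}}

```text
time: 11.33
position: [0.6311, -0.0232, 0.0385]
tool_rot: [-0.092, 3.139, 0.0]
ft_force: [0.7, 0.6, -0.0]
grip_width: 0.996
grip_force: 0.0
```

Call:
{"fn": "step_arm", "kwargs": {"targets": [[0, 0, 0, 0, 0, 0, 0.8], [0, 0, 0, 0, 0, 0, 0.55], [0, 0, 0, 0, 0, 0, 0.55], [0, 0, 0, 0, 0, 0, 0.55], [0, 0, 0, 0, 0, 0, 0.55]], "force": 20}}

```text
time: 11.75
position: [0.6304, -0.023, 0.0377]
tool_rot: [-0.092, 3.14, 0.0]
ft_force: [-0.4, -0.0, 0.1]
grip_width: 0.706
grip_force: 0.0
```

Call:
{"fn": "step_arm", "kwargs": {"targets": [[0, 0, 0, 0, 0, 0, 0.55], [0, 0, 0, 0, 0, 0, 0.55], [0, 0, 0, 0, 0, 0, 0.55], [0, 0, 0, 0, 0, 0, 0.55], [0, 0, 0, 0, 0, 0, 0.55]]}}

```text
time: 12.17
position: [0.6304, -0.0231, 0.0376]
tool_rot: [-0.092, 3.14, -0.0]
ft_force: [-0.4, -0.8, 0.6]
grip_width: 0.642
grip_force: 20.0
```

Call:
{"fn": "step_arm", "kwargs": {"targets": [[0, 0, 0.5, 0, 0, 0, 0.55], [0, 0, 1, 0, 0, 0, 0.55], [0, 0, 1.5, 0, 0, 0, 0.55], [0, 0, 1.5, 0, 0, 0, 0.55], [0, 0, 1, 0, 0, 0, 0.55]]}}

```text
time: 12.58
position: [0.6311, -0.0231, 0.0947]
tool_rot: [-0.092, 3.138, 0.0]
ft_force: [1.5, 0.6, -1.7]
grip_width: 0.642
grip_force: 20.0
```

Call:
{"fn": "step_arm", "kwargs": {"targets": [[0, 0, 1, 0, 0, 0, 0.55], [0, 0, 1, 0, 0, 0, 0.55], [0, 0, 1, 0, 0, 0, 0.55], [0, 0, 0, 0, 0, 0, 0.55], [0, 0, 0, 0, 0, 0, 0.55]]}}

```text
time: 13.0
position: [0.6307, -0.023, 0.1231]
tool_rot: [-0.092, 3.139, 0.0]
ft_force: [0.1, 0.1, -1.6]
grip_width: 0.642
grip_force: 20.0
```

```bash
python3 -c "
from h import *
s=ctrl.get_state();print(s['position'],s['ft_force'],s['grip_width']); p,d,C=shot('side','s7'); cv2.imwrite('pics/s7c.png',cv2.resize(p[110:270,270:470,::-1],None,fx=3,fy=3))"
```

```text
[ 0.63066314 -0.02296536  0.12309097] [ 0.13904596  0.0833348  -1.60853259] 0.6417554169199892
```

View pics/s7c.png

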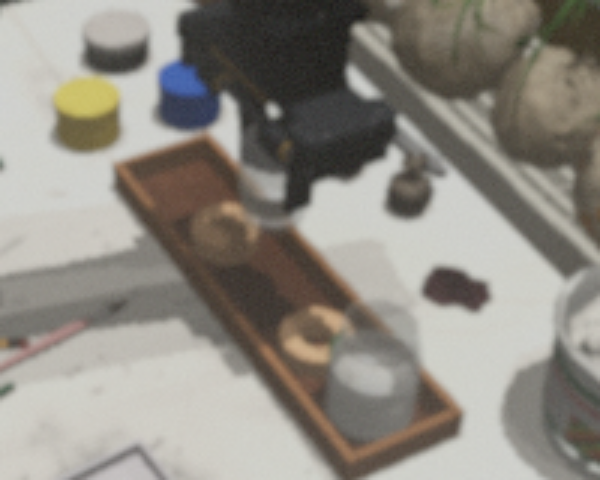

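The crop shows the jar upright in the grip above the empty middle spot. Disc, ring and powder jar are undisturbed.

Call:
{"fn": "step_arm", "kwargs": {"targets": [[-1.5, 0, 0, 0, 0, 0, 0.55], [-2.5, -0.5, 0, 0, 0, 0, 0.55], [-2.8, -1.5, 0, 0, 0, 0, 0.55], [-2.8, -2, 0, 0, 0, 0, 0.55], [-2.5, -2.5, 0, 0, 0, 0, 0.55]]}}

```text
time: 13.47
position: [0.5071, -0.087, 0.1213]
tool_rot: [0.097, -3.138, -0.001]
ft_force: [0.9, -0.3, -0.6]
grip_width: 0.64
grip_force: 20.0
```

Call:
{"fn": "step_arm", "kwargs": {"targets": [[-2.4, -2.5, 0, 0, 0, 0, 0.55], [-2.4, -2.5, 0, 0, 0, 0, 0.55], [-2.4, -2.5, 0, 0, 0, 0, 0.55], [-1.6, -2.2, -1, 0, 0, 0, 0.55], [-1, -1.5, -1.5, 0, 0, 0, 0.55]]}}

```text
time: 13.88
position: [0.4097, -0.2024, 0.0979]
tool_rot: [-0.088, 3.138, 0.001]
ft_force: [-0.3, 0.2, -0.9]
grip_width: 0.645
grip_force: 20.0
```

Call:
{"fn": "step_arm", "kwargs": {"targets": [[0, 0, -1.5, 0, 0, 0, 0.55], [0, 0, -1.5, 0, 0, 0, 0.55], [0, 0, -1, 0, 0, 0, 0.55], [0, 0, 0, 0, 0, 0, 0.55], [0, 0, 0, 0, 0, 0, 0.55]]}}

```text
time: 14.3
position: [0.4108, -0.1998, 0.0571]
tool_rot: [0.093, -3.138, 0.0]
ft_force: [-0.4, -0.7, -0.3]
grip_width: 0.64
grip_force: 20.0
```

Call:
{"fn": "step_arm", "kwargs": {"targets": [[0, 0, -0.8, 0, 0, 0, 0.55], [0, 0, -0.6, 0, 0, 0, 0.55], [0, 0, -0.4, 0, 0, 0, 0.55], [0, 0, -0.2, 0, 0, 0, 0.55], [0, 0, 0, 0, 0, 0, 0.55]]}}

```text
time: 14.72
position: [0.411, -0.1999, 0.0371]
tool_rot: [0.092, -3.139, -0.0]
ft_force: [-1.0, -1.3, -1.6]
grip_width: 0.638
grip_force: 20.0
```

Call:
{"fn": "step_arm", "kwargs": {"targets": [[0, 0, -0.1, 0, 0, 0, 0.55], [0, 0, 0, 0, 0, 0, 0.55], [0, 0, 0, 0, 0, 0, 0.55], [0, 0, 0, 0, 0, 0, 0.55], [0, 0, 0, 0, 0, 0, 0.55]]}}

```text
time: 15.13
position: [0.4115, -0.2001, 0.0367]
tool_rot: [-0.092, 3.14, 0.0]
ft_force: [0.3, 0.8, -1.8]
grip_width: 0.645
grip_force: 20.0
```

Call:
{"fn": "step_arm", "kwargs": {"targets": [[0, 0, -0.15, 0, 0, 0, 0.55], [0, 0, 0, 0, 0, 0, 0.55], [0, 0, 0, 0, 0, 0, 0.7], [0, 0, 0, 0, 0, 0, 0.9], [0, 0, 0, 0, 0, 0, 1]]}}

```text
time: 15.55
position: [0.4112, -0.2, 0.035]
tool_rot: [0.092, -3.14, -0.0]
ft_force: [-0.6, -0.8, 0.2]
grip_width: 0.772
grip_force: 0.0
```

Call:
{"fn": "step_arm", "kwargs": {"targets": [[0, 0, 0, 0, 0, 0, 1], [0, 0, 0, 0, 0, 0, 1], [0, 0, 0.5, 0, 0, 0, 1], [0, 0, 1.5, 0, 0, 0, 1], [0, 0, 2.5, 0, 0, 0, 1]]}}

```text
time: 15.97
position: [0.4093, -0.1995, 0.079]
tool_rot: [0.092, -3.135, -0.001]
ft_force: [0.7, 0.7, 0.1]
grip_width: 0.993
grip_force: 0.0
```

Call:
{"fn": "step_arm", "kwargs": {"targets": [[0, 0, 3, 0, 0, 0, 1], [1.6, 1.5, 2, 0, 0, 0, 1], [2.5, 2.9, 0, 0, 0, 0, 1], [2.5, 2.9, 0, 0, 0, 0, 1], [2.5, 2.9, 0, 0, 0, 0, 1]]}}

```text
time: 16.38
position: [0.5038, -0.0969, 0.1313]
tool_rot: [-0.09, 3.138, 0.001]
ft_force: [-0.0, -0.5, -0.1]
grip_width: 0.999
grip_force: 0.0
```

Call:
{"fn": "step_arm", "kwargs": {"targets": [[2.5, 2.9, 0, 0, 0, 0, 1], [2.5, 2.9, 0, 0, 0, 0, 1], [2.5, 2.9, 0, 0, 0, 0, 1], [2.5, 2.9, 0, 0, 0, 0, 1], [2.3, 2.9, 0, 0, 0, 0, 1]]}}

```text
time: 16.8
position: [0.6265, 0.0487, 0.1302]
tool_rot: [-0.093, 3.14, -0.0]
ft_force: [0.6, -0.2, 0.8]
grip_width: 0.998
grip_force: 0.0
```

Call:
{"fn": "step_arm", "kwargs": {"targets": [[0, 0, 0, 0, 0, 0, 1], [0, 0, 0, 0, 0, 0, 1], [0, 0, 0, 0, 0, 0, 1], [0, 0, 0, 0, 0, 0, 1], [0, 0, 0, 0, 0, 0, 1]]}}

```text
time: 17.22
position: [0.6249, 0.0452, 0.1305]
tool_rot: [-0.088, 3.14, -0.0]
ft_force: [-0.5, -0.6, 0.6]
grip_width: 0.999
grip_force: 0.0
```

```bash
python3 - <<'E'
from m import *
s=ctrl.get_state();print(s['position'],s['tool_rot']); p,d,C=shot('wrist','w8'); X=cloud(C,d)
for n,c,zs,w in(("blank",(.6245,.049),.025,1),("ring",(.634,-.098),.025,1)):
    m=(abs(X[...,2]-zs)<.004)&(np.hypot(X[...,0]-c[0],X[...,1]-c[1])<.05)
    if w:m&=wood(p)>0
    cs=max(cv2.findContours(m.astype(np.uint8),0,1)[0],key=cv2.contourArea); print(n,np.array(circ(plane(C,cv2.convexHull(cs).reshape(-1,2),zs))),cv2.minEnclosingCircle(cs),np.median(X[m][:,2]))
p,d,C=shot("side","s8"); X=cloud(C,d)
for c,z in(((.428,-.309),.049),((.411,-.2),.078)):
    m=(abs(X[...,2]-z)<.004)&(np.hypot(X[...,0]-c[0],X[...,1]-c[1])<.05); print("galley",m.sum(),X[m].mean(0))
E
```

```text
[0.6249 0.0452 0.1305] [-0.0881  3.1401 -0.0001]
blank [0.6279 0.0503 0.0276] ((326.8105163574219, 196.8368377685547), 29.269624710083008) 0.02490664103054885
ring [ 0.6344 -0.0962  0.0296] ((179.448974609375, 196.33367919921875), 30.559486389160156) 0.024719811410894355
galley 914 [ 0.4269 -0.3113  0.05  ]
galley 546 [ 0.4102 -0.2037  0.079 ]
```

Call:
{"fn": "step_arm", "kwargs": {"targets": [[0, 0.4, -2.5, 0, 0, 0, 1], [0, 0, -2.5, 0, 0, 0, 1], [0, 0, -2.5, 0, 0, 0, 1], [0, 0, -1.5, 0, 0, 0, 1], [0, 0, -1, 0, 0, 0, 1]]}}

```text
time: 17.73
position: [0.6238, 0.0504, 0.0281]
tool_rot: [0.091, -3.138, 0.0]
ft_force: [-0.7, 0.5, -0.0]
grip_width: 0.997
grip_force: 0.0
```

Call:
{"fn": "step_arm", "kwargs": {"targets": [[0, 0, -0.8, 0, 0, 0, 1], [0, 0, -0.5, 0, 0, 0, 1], [0, 0, 0, 0, 0, 0, 1], [0, 0, 0, 0, 0, 0, 1], [0, 0, 0, 0, 0, 0, 1]]}}

```text
time: 18.15
position: [0.6262, 0.051, 0.0182]
tool_rot: [-0.092, 3.138, 0.001]
ft_force: [-0.2, 0.2, -0.3]
grip_width: 1.0
grip_force: 0.0
```

Call:
{"fn": "step_arm", "kwargs": {"targets": [[0, -0.1, -0.5, 0, 0, 0, 1], [0, 0, -0.4, 0, 0, 0, 1], [0, 0, 0, 0, 0, 0, 1], [0, 0, 0, 0, 0, 0, 0.8], [0, 0, 0, 0, 0, 0, 0.6]], "force": 15}}

```text
time: 18.57
position: [0.6254, 0.05, 0.008]
tool_rot: [-0.092, 3.14, 0.0]
ft_force: [0.4, -0.7, 0.1]
grip_width: 0.92
grip_force: 0.0
```

Call:
{"fn": "step_arm", "kwargs": {"targets": [[0, 0, 0, 0, 0, 0, 0.6], [0, 0, 0, 0, 0, 0, 0.6], [0, 0, 0, 0, 0, 0, 0.6], [0, 0, 0, 0, 0, 0, 0.6], [0, 0, 0, 0, 0, 0, 0.6]]}}

```text
time: 18.98
position: [0.6255, 0.05, 0.0082]
tool_rot: [-0.092, 3.14, 0.0]
ft_force: [-0.2, 0.8, 0.2]
grip_width: 0.68
grip_force: 15.0
```

Call:
{"fn": "step_arm", "kwargs": {"targets": [[0, 0, 1, 0, 0, 0, 0.6], [0, 0, 2, 0, 0, 0, 0.6], [0, 0, 3, 0, 0, 0, 0.6], [0, 0, 3, 0, 0, 0, 0.6], [-1, 1, 3, 0, 0, 1, 0.6]]}}

```text
time: 19.4
position: [0.6164, 0.057, 0.1301]
tool_rot: [-0.114, 3.138, -0.004]
ft_force: [1.5, -0.8, 0.6]
grip_width: 0.681
grip_force: 15.0
```

Call:
{"fn": "step_arm", "kwargs": {"targets": [[-2, 2, 2, 0, 0, 2, 0.6], [-2.6, 2.6, 1, 0, 0, 2, 0.6], [-2.6, 2.6, 0, 0, 0, 2, 0.6], [-2.6, 2.6, 0, 0, 0, 2, 0.6], [-2.6, 2.6, 0, 0, 0, 0.4, 0.6]]}}

```text
time: 19.82
position: [0.4903, 0.1849, 0.1593]
tool_rot: [-0.35, 3.12, 0.001]
ft_force: [-0.5, 1.4, -0.5]
grip_width: 0.684
grip_force: 15.0
```

Call:
{"fn": "step_arm", "kwargs": {"targets": [[-2.6, 2.6, 0, 0, 0, 0, 0.6], [-2.6, 2.6, 0, 0, 0, 0, 0.6], [-2, 2, 0, 0, 0, 0, 0.6], [-1.1, 1.2, 0, 0, 0, 0, 0.6], [0, 0, 0, 0, 0, 0, 0.6]]}}

```text
time: 20.23
position: [0.4053, 0.2715, 0.1588]
tool_rot: [0.359, -3.12, -0.003]
ft_force: [-0.5, -0.2, -0.5]
grip_width: 0.684
grip_force: 15.0
```

Call:
{"fn": "step_arm", "kwargs": {"targets": [[0, 0, 0, 0, 0, 0, 0.6], [0, 0, 0, 0, 0, 0, 0.6], [0, 0, 0, 0, 0, 0, 0.6], [0, 0, 0, 0, 0, 0, 0.6], [0, 0, 0, 0, 0, 0, 0.6]]}}

```text
time: 20.65
position: [0.4091, 0.2671, 0.1581]
tool_rot: [-0.346, 3.122, -0.0]
ft_force: [-0.3, 0.5, -0.9]
grip_width: 0.678
grip_force: 15.0
```

```bash
python3 - <<'E'
from m import *
s=ctrl.get_state();print(s['position'],s['tool_rot'],s['grip_width']); p,d,C=shot('wrist','w9')
E
```

```text
[0.4091 0.2671 0.1581] [-0.3459  3.1224 -0.0002] 0.6782990245713212
```

View pics/w9.png

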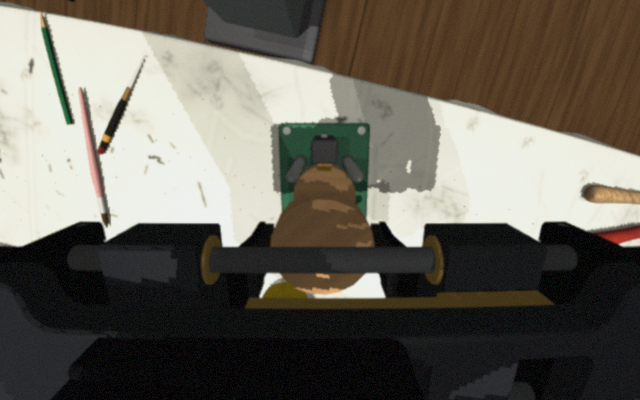

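The held disc is centred at (323,245) with the magazine directly behind it: base columns 282–369, rods ~(297,168) and (352,168), latch block (325,150). It looks well aligned, and I'll quantify it.

```bash
python3 - <<'E'
from m import *
p,d,C=load("w9"); X=cloud(C,d)
c=(.4091,.267)
m=(X[...,2]>.165)&(X[...,2]<.18)&(np.hypot(X[...,0]-c[0],X[...,1]-c[1])<.04)
print("disc px",m.sum(),np.median(X[m][:,2]),X[m][:,2].std())
m&=(wood(p,(3,40,40))>0)
cs=np.vstack(cv2.findContours(m.astype(np.uint8),0,1)[0]).reshape(-1,2)
h=cv2.convexHull(cs).reshape(-1,2); h=h[((h[:,1]<240)|(h[:,1]>275))]
z=np.median(X[m][:,2]); P=plane(C,h,z); print("disc",np.array(circ(P)),len(h))
A=X[m]; print("tilt",np.linalg.lstsq(np.c_[A[:,:2]-c,np.ones(len(A))],A[:,2],rcond=None)[0])
hsv=cv2.cvtColor(p,cv2.COLOR_RGB2HSV); g=cv2.inRange(hsv,(60,80,25),(95,255,160)); v,u=np.nonzero(g); P=plane(C,np.c_[u,v],.012); P=P[(np.hypot(P[:,0]-.408,P[:,1]-.268)<.1)]
a=np.radians(12.75); Rm=np.array([[np.cos(a),-np.sin(a)],[np.sin(a),np.cos(a)]]); l=(P[:,:2]-[.4083,.268])@Rm
print("base local x,y range",np.percentile(l,[.5,99.5],axis=0)*1000)
for lo in (.09,.105):
    k=(X[...,2]>lo)&(X[...,2]<.125)&(np.hypot(X[...,0]-.408,X[...,1]-.268)<.06)
    n,lab,st,ce=cv2.connectedComponentsWithStats(k.astype(np.uint8)); print(lo,[((X[lab==i].mean(0)[:2]-[.4083,.268])@Rm*1000,X[lab==i].mean(0)[2],st[i,4]) for i in range(1,n) if st[i,4]>4])
E
```

```text
disc px 6036 0.17479385458484967 0.0019044962286416836
disc [0.4084 0.2643 0.031 ] 27
tilt [0.0245 0.0036 0.1747]
base local x,y range [[-66.3242 -47.0292]
 [ 27.8213  48.361 ]]
0.09 [(array([-27.9453, -25.1361]), np.float64(0.10196499948470467), np.int32(132)), (array([-27.9228,  25.7013]), np.float64(0.10167015163484393), np.int32(135))]
0.105 [(array([-27.0042, -25.4755]), np.float64(0.10775172482534486), np.int32(37)), (array([-26.9312,  26.2568]), np.float64(0.10762292484962516), np.int32(37))]
```

Call:
{"fn": "step_arm", "kwargs": {"targets": [[-0.05, 0.15, -1.5, 0, 0, 0, 0.6], [0, 0, -1.5, 0, 0, 0, 0.6], [0, 0, -0.8, 0, 0, 0, 0.6], [0, 0, 0, 0, 0, 0, 0.6], [0, 0, 0, 0, 0, 0, 0.6]]}}

```text
time: 21.12
position: [0.4078, 0.2691, 0.1199]
tool_rot: [0.348, -3.122, 0.001]
ft_force: [0.6, 0.5, 0.3]
grip_width: 0.682
grip_force: 15.0
```

Call:
{"fn": "step_arm", "kwargs": {"targets": [[0, 0, 0, 0, 0, 0, 0.6], [0, 0, 0, 0, 0, 0, 0.6], [0, 0, 0, 0, 0, 0, 0.6], [0, 0, 0, 0, 0, 0, 0.6], [0, 0, 0, 0, 0, 0, 0.6]]}}

```text
time: 21.53
position: [0.408, 0.2696, 0.1204]
tool_rot: [-0.349, 3.122, 0.001]
ft_force: [0.4, 0.3, -0.5]
grip_width: 0.685
grip_force: 15.0
```

```bash
python3 - <<'E'
from m import *
s=ctrl.get_state();print(s['position'],s['tool_rot'],s['grip_width'],s['ft_force']); p,d,C=shot('wrist','w10'); X=cloud(C,d)
a=np.radians(12.75); Rm=np.array([[np.cos(a),-np.sin(a)],[np.sin(a),np.cos(a)]])
print("tcp local mm",(s['position'][:2]-[.4083,.268])@Rm*1000)
for lo in (.09,.105):
    k=(X[...,2]>lo)&(X[...,2]<.118)&(np.hypot(X[...,0]-.408,X[...,1]-.268)<.06)
    n,lab,st,ce=cv2.connectedComponentsWithStats(k.astype(np.uint8)); print(lo,[((X[lab==i].mean(0)[:2]-[.4083,.268])@Rm*1000,X[lab==i].mean(0)[2],st[i,4],ce[i]) for i in range(1,n) if st[i,4]>6])
cv2.imwrite("pics/w10c.png",cv2.resize(p[120:310,220:430,::-1],None,fx=3,fy=3))
E
```

```text
[0.408  0.2696 0.1204] [-0.3491  3.1216  0.0008] 0.684787631561326 [ 0.4204  0.3123 -0.5021]
tcp local mm [0.0866 1.6713]
0.09 [(array([-28.1285, -24.8881]), np.float64(0.1017443842835932), np.int32(191), array([282.2408, 186.1466])), (array([-28.1212,  25.7162]), np.float64(0.10175965305669406), np.int32(191), array([358.7435, 186.1728]))]
0.105 [(array([-27.2116,  26.4733]), np.float64(0.10760159100889047), np.int32(56), array([360.9821, 189.5536])), (array([-27.1463, -25.5435]), np.float64(0.10785959151577808), np.int32(49), array([280.0204, 189.7347]))]
```

View pics/w10c.png

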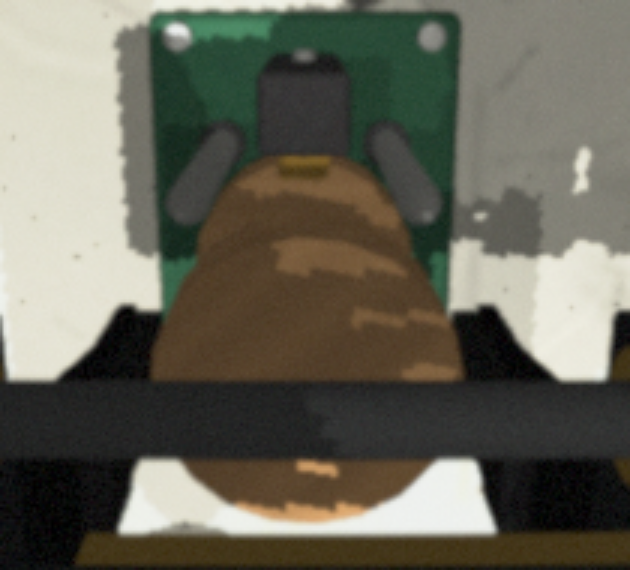

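```bash
python3 - <<'E'
from m import *
p,d,C=load("w10"); a=np.radians(12.75); Rm=np.array([[np.cos(a),-np.sin(a)],[np.sin(a),np.cos(a)]])
Z=cloud(C,d)[...,2]; print(Z[215,323],Z[285,323],Z[210:232:4,323],Z[196:206,323])
# top edge row from depth jump along the centre column
col=Z[190:232,318:328].mean(1); e=190+np.argmax(col>.12); col2=Z[275:310,318:328].mean(1); e2=275+np.nonzero(col2>.12)[0].max(); print(e,e2)
q=plane(C,[(322.8,e-.5),(322.8,e2+.5)],.137); q2=plane(C,[(322.8,e2+.5)],.120)
print((q[:,:2]-[.4083,.268])@Rm*1000,(q2[:,:2]-[.4083,.268])@Rm*1000)
E
```

```text
0.13738680326681596 0.1373676979341294 [0.1361 0.1368 0.1376 0.1383 0.1378 0.1376] [0.1308 0.1324 0.1352 0.1362 0.1367 0.1364 0.1357 0.1383 0.1372 0.1372]
192 309
[[-33.3297   1.8173]
 [ 40.7403   1.904 ]] [[53.6877  1.9773]]
```

```bash
python3 - <<'E'
from m import *
p,d,C=load("w10"); a=np.radians(12.75); Rm=np.array([[np.cos(a),-np.sin(a)],[np.sin(a),np.cos(a)]])
S=cv2.cvtColor(p,cv2.COLOR_RGB2HSV); print(p[286:300,323].sum(1), p[194:206,312].sum(1))
q=plane(C,[(322.8,200),(322.8,294)],.1371); print((q[:,:2]-[.4083,.268])@Rm*1000)
E
```

```text
[194 219 331 432 459 475 492 520 626 698 697 631 421 215] [192 185 176 184 171 181 215 248 257 220 198 207]
[[-28.6272   1.8222]
 [ 29.7321   1.8902]]
```

Call:
{"fn": "step_arm", "kwargs": {"targets": [[0, -0.12, 0, 0, 0, 0, 0.6], [0, 0, 0, 0, 0, 0, 0.6], [0, 0, 0, 0, 0, 0, 0.6], [0, 0, 0, 0, 0, 0, 0.6], [0, 0, 0, 0, 0, 0, 0.6]]}}

```text
time: 22.0
position: [0.4078, 0.2683, 0.1201]
tool_rot: [-0.349, 3.122, 0.0]
ft_force: [-1.2, -0.3, -0.1]
grip_width: 0.683
grip_force: 15.0
```

Call:
{"fn": "step_arm", "kwargs": {"targets": [[-0.03, 0, -0.5, 0, 0, 0, 0.6], [0, 0, -0.5, 0, 0, 0, 0.6], [0, 0, -0.5, 0, 0, 0, 0.6], [0, 0, 0, 0, 0, 0, 0.6], [0, 0, 0, 0, 0, 0, 0.6]]}}

```text
time: 22.42
position: [0.4072, 0.268, 0.1044]
tool_rot: [0.349, -3.121, 0.001]
ft_force: [-0.2, 0.4, 0.2]
grip_width: 0.686
grip_force: 15.0
```

Call:
{"fn": "step_arm", "kwargs": {"targets": [[0, 0, -0.5, 0, 0, 0, 0.6], [0, 0, -0.5, 0, 0, 0, 0.6], [0, 0, 0, 0, 0, 0, 0.6], [0, 0, 0, 0, 0, 0, 0.6], [0, 0, 0, 0, 0, 0, 0.6]]}}

```text
time: 22.83
position: [0.4076, 0.2683, 0.095]
tool_rot: [-0.349, 3.122, 0.0]
ft_force: [-0.4, -0.3, 0.5]
grip_width: 0.682
grip_force: 15.0
```

Call:
{"fn": "step_arm", "kwargs": {"targets": [[0, 0, -0.5, 0, 0, 0, 0.6], [0, 0, -0.4, 0, 0, 0, 0.6], [0, 0, -0.3, 0, 0, 0, 0.6], [0, 0, 0, 0, 0, 0, 0.6], [0, 0, 0, 0, 0, 0, 0.6]]}}

```text
time: 23.25
position: [0.4073, 0.2681, 0.0827]
tool_rot: [0.349, -3.122, 0.001]
ft_force: [0.1, 0.0, -0.5]
grip_width: 0.687
grip_force: 15.0
```

Call:
{"fn": "step_arm", "kwargs": {"targets": [[0, 0, 0, 0, 0, 0, 0.85], [0, 0, 0, 0, 0, 0, 0.85], [0, 0, 0, 0, 0, 0, 0.85], [0, 0, 1, 0, 0, 0, 0.85], [0, 0, 2, 0, 0, 0, 0.85]]}}

```text
time: 23.67
position: [0.4061, 0.2671, 0.1119]
tool_rot: [0.349, -3.118, 0.004]
ft_force: [0.4, -0.1, 0.0]
grip_width: 0.841
grip_force: 0.0
```

Call:
{"fn": "step_arm", "kwargs": {"targets": [[0, 0, 1.5, 0, 0, 0, 0.5], [0, 0, 0, 0, 0, 0, 0], [0, 0, 0, 0, 0, 0, 0], [0, 0, 0, 0, 0, 0, 0], [0, 0, 0, 0, 0, 0, 0]]}}

```text
time: 24.08
position: [0.407, 0.2679, 0.1273]
tool_rot: [0.349, -3.121, 0.001]
ft_force: [0.7, -0.1, 0.2]
grip_width: 0.559
grip_force: 0.0
```

Call:
{"fn": "step_arm", "kwargs": {"targets": [[0, 0, 0, 0, 0, 0, 0], [0, 0, 0, 0, 0, 0, 0], [0, 0, 0, 0, 0, 0, 0], [0, 0, 0, 0, 0, 0, 0], [0, 0, 0, 0, 0, 0, 0]]}}

```text
time: 24.5
position: [0.4075, 0.2683, 0.1279]
tool_rot: [0.349, -3.122, 0.0]
ft_force: [0.8, -0.0, 0.4]
grip_width: 0.182
grip_force: 0.0
```

```bash
python3 - <<'E'
from m import *
s=ctrl.get_state();print(s['position'],s['grip_width'],s['ft_force']); p,d,C=shot('side','s11'); X=cloud(C,d)
m=(np.hypot(X[...,0]-.408,X[...,1]-.268)<.02)&(wood(p,(3,40,40))>0); print(m.sum(),np.percentile(X[m][:,2],[10,50,90,99]) if m.any() else 0)
cv2.imwrite("pics/s11c.png",cv2.resize(p[90:210,170:320,::-1],None,fx=4,fy=4))
E
```

```text
[0.4075 0.2683 0.1279] 0.1818056061827171 [ 0.8328 -0.0202  0.4266]
93 [0.0937 0.0951 0.097  0.1032]
```

View pics/s11c.png

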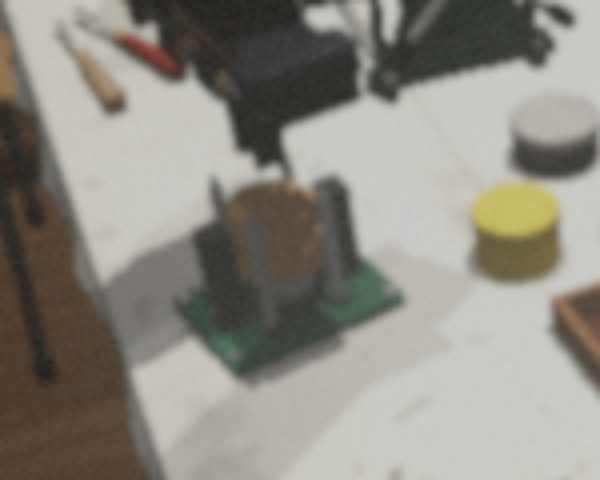

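The disc rests on the latch bevels: its top is at ~0.097 m, at (275,230) in the crop between the rods. Next I close the fingers and push.

Call:
{"fn": "step_arm", "kwargs": {"targets": [[0, 0, -0.5, 0, 0, 0, 0], [0, 0, -0.5, 0, 0, 0, 0], [0, 0, -0.5, 0, 0, 0, 0], [0, 0, -0.5, 0, 0, 0, 0], [0, 0, 0, 0, 0, 0, 0]]}}

```text
time: 24.97
position: [0.4068, 0.2677, 0.1066]
tool_rot: [0.349, -3.12, 0.002]
ft_force: [-0.3, 0.0, -0.2]
grip_width: 0.009
grip_force: 0.0
```

Call:
{"fn": "step_arm", "kwargs": {"targets": [[0, 0, -0.4, 0, 0, 0, 0], [0, 0, -0.4, 0, 0, 0, 0], [0, 0, -0.4, 0, 0, 0, 0], [0, 0, -0.4, 0, 0, 0, 0], [0, 0, 0, 0, 0, 0, 0]]}}

```text
time: 25.38
position: [0.407, 0.2679, 0.0911]
tool_rot: [0.349, -3.121, 0.001]
ft_force: [0.1, -0.8, 0.1]
grip_width: 0.002
grip_force: 0.0
```

Call:
{"fn": "step_arm", "kwargs": {"targets": [[0, 0, -0.4, 0, 0, 0, 0], [0, 0, -0.4, 0, 0, 0, 0], [0, 0, -0.4, 0, 0, 0, 0], [0, 0, 0, 0, 0, 0, 0], [0, 0, 0, 0, 0, 0, 0]]}}

```text
time: 25.8
position: [0.4079, 0.2685, 0.0802]
tool_rot: [-0.349, 3.121, 0.001]
ft_force: [-0.1, 0.2, 2.5]
grip_width: 0.004
grip_force: 1.3
```

Call:
{"fn": "step_arm", "kwargs": {"targets": [[0, 0, -0.4, 0, 0, 0, 0], [0, 0, -0.4, 0, 0, 0, 0], [0, 0, -0.4, 0, 0, 0, 0], [0, 0, 0, 0, 0, 0, 0], [0, 0, 0, 0, 0, 0, 0]]}}

```text
time: 26.22
position: [0.4079, 0.2685, 0.0681]
tool_rot: [-0.349, 3.121, 0.001]
ft_force: [1.8, 0.9, 4.4]
grip_width: 0.002
grip_force: 2.1
```

Spring force is rising as expected (2.5 N, then 4.4 N). I continue to the stop.

Call:
{"fn": "step_arm", "kwargs": {"targets": [[0, 0, -0.4, 0, 0, 0, 0], [0, 0, -0.3, 0, 0, 0, 0], [0, 0, -0.2, 0, 0, 0, 0], [0, 0, 0, 0, 0, 0, 0], [0, 0, 0, 0, 0, 0, 0]]}}

```text
time: 26.63
position: [0.4079, 0.2685, 0.0593]
tool_rot: [-0.349, 3.122, 0.001]
ft_force: [0.2, 0.2, 4.7]
grip_width: 0.004
grip_force: 2.8
```

Call:
{"fn": "step_arm", "kwargs": {"targets": [[0, 0, -0.1, 0, 0, 0, 0], [0, 0, -0.1, 0, 0, 0, 0], [0, 0, 0, 0, 0, 0, 0], [0, 0, 0, 0, 0, 0, 0], [0, 0, 0, 0, 0, 0, 0]]}}

```text
time: 27.05
position: [0.408, 0.2686, 0.0583]
tool_rot: [-0.349, 3.122, 0.001]
ft_force: [-1.7, -0.9, 12.1]
grip_width: 0.006
grip_force: 6.1
```

Call:
{"fn": "step_arm", "kwargs": {"targets": [[0, 0, 0.5, 0, 0, 0, 0], [0, 0, 1.5, 0, 0, 0, 0], [0, 0, 2.5, 0, 0, 0, 0], [0, 0, 3, 0, 0, 0, 0], [0, 0, 3, 0, 0, 0, 0.3]]}}

```text
time: 27.47
position: [0.4062, 0.2672, 0.1618]
tool_rot: [0.349, -3.119, 0.004]
ft_force: [0.5, 0.8, 0.3]
grip_width: 0.031
grip_force: 0.0
```

Call:
{"fn": "step_arm", "kwargs": {"targets": [[0, 0, 0, 0, 0, 0, 0.6], [0, 0, 0, 0, 0, 0, 1], [0, 0, 0, 0, 0, 0, 1], [0, 0, 0, 0, 0, 0, 1], [0, 0, 0, 0, 0, 0, 1]]}}

```text
time: 27.88
position: [0.4066, 0.2675, 0.1604]
tool_rot: [0.349, -3.119, 0.003]
ft_force: [0.0, 0.3, -0.5]
grip_width: 0.377
grip_force: 0.0
```

```bash
python3 - <<'E'
from m import *
s=ctrl.get_state();print(s['position'],s['grip_width'],s['ft_force'])
for n in("side","scene","wrist"):
    p,d,C=shot(n,n[0]+'_12'); X=cloud(C,d)
    for c in((.408,.268),(.388,.264),(.428,.272)):
        m=(np.hypot(X[...,0]-c[0],X[...,1]-c[1])<.012)&(wood(p,(3,40,40))>0)&(X[...,2]<.13); print(n,m.sum(),np.percentile(X[m][:,2],[10,50,90,99]) if m.any() else 0)
    if n=="wrist": cv2.imwrite("pics/w12c.png",cv2.resize(p[100:310,200:450,::-1],None,fx=2.5,fy=2.5))
E
```

```text
[0.4066 0.2675 0.1604] 0.37681184381099175 [ 0.0448  0.3356 -0.4624]
side 36 [0.0653 0.0664 0.0688 0.0699]
side 35 [0.0395 0.0656 0.071  0.0792]
side 38 [0.0653 0.0673 0.0747 0.082 ]
scene 33 [-0.7541 -0.7493  0.065   0.0665]
scene 54 [-0.754   0.0288  0.065   0.0681]
scene 55 [-0.7529  0.0641  0.0765  0.0858]
wrist 477 [0.0644 0.0652 0.066  0.0667]
wrist 468 [0.064  0.0652 0.0687 0.0827]
wrist 520 [0.0644 0.0654 0.0763 0.0823]
```

View pics/w12c.png

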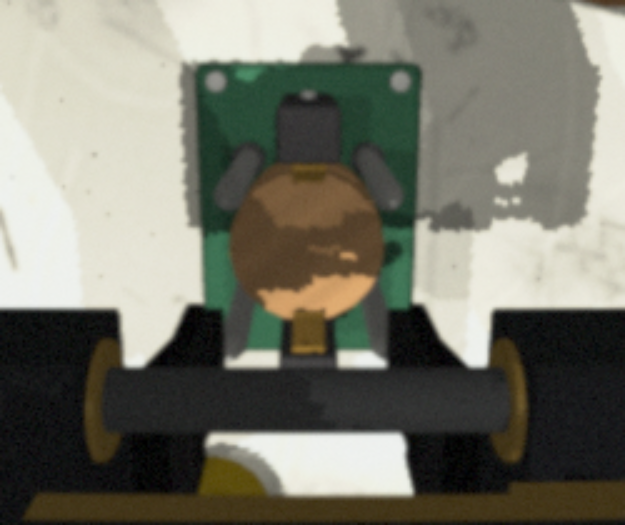

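The disc is latched: top level at 0.065 m, with both brass tongues over its edge (crop (310,172) and (310,330)). Now I return the lidded jar, bowing outwards in x to stay within reach.

Call:
{"fn": "step_arm", "kwargs": {"targets": [[1, -2, 0, 0, 0, -2, 1], [1.5, -3.3, 0, 0, 0, -2, 1], [1.5, -3.5, 0, 0, 0, -2, 1], [1.5, -3.5, 0, 0, 0, -2, 1], [1.5, -3.5, 0, 0, 0, -1.4, 1]]}}

```text
time: 28.45
position: [0.478, 0.108, 0.162]
tool_rot: [-0.089, 3.14, 0.0]
ft_force: [1.0, 0.5, -0.7]
grip_width: 0.893
grip_force: 0.0
```

Call:
{"fn": "step_arm", "kwargs": {"targets": [[1, -3.7, 0, 0, 0, 0, 1], [0.5, -3.8, 0, 0, 0, 0, 1], [0, -3.8, 0, 0, 0, 0, 1], [-0.5, -3.8, 0, 0, 0, 0, 1], [-1.5, -3.6, 0, 0, 0, 0, 1]]}}

```text
time: 28.87
position: [0.4731, -0.0797, 0.1621]
tool_rot: [-0.09, 3.139, -0.003]
ft_force: [0.1, -0.5, -0.8]
grip_width: 1.0
grip_force: 0.0
```

Call:
{"fn": "step_arm", "kwargs": {"targets": [[-2, -3.4, 0, 0, 0, 0, 1], [-2, -3.4, 0, 0, 0, 0, 1], [-1.5, -3, 0, 0, 0, 0, 1], [-0.6, -2.4, 0, 0, 0, 0, 1], [0, 0, 0, 0, 0, 0, 1]]}}

```text
time: 29.28
position: [0.409, -0.2047, 0.1623]
tool_rot: [-0.077, 3.14, -0.002]
ft_force: [0.1, -0.1, -0.4]
grip_width: 1.001
grip_force: 0.0
```

Call:
{"fn": "step_arm", "kwargs": {"targets": [[0, 0, -1, 0, 0, 0, 1], [0, 0, -1, 0, 0, 0, 1], [0, 0, 0, 0, 0, 0, 1], [0, 0, 0, 0, 0, 0, 1], [0, 0, 0, 0, 0, 0, 1]]}}

```text
time: 29.7
position: [0.4117, -0.1978, 0.1416]
tool_rot: [0.095, -3.139, 0.0]
ft_force: [0.1, -0.6, 0.1]
grip_width: 1.0
grip_force: 0.0
```

```bash
python3 - <<'E'
from m import *
s=ctrl.get_state();print(s['position'],s['tool_rot'],s['grip_width']); p,d,C=shot('wrist','w13'); X=cloud(C,d)
for n,c,zs in(("lid",(.411,-.2),.078),("tin",(.4275,-.31),.049)):
    m=(abs(X[...,2]-zs)<.004)&(np.hypot(X[...,0]-c[0],X[...,1]-c[1])<.05)
    cs=max(cv2.findContours(m.astype(np.uint8),0,1)[0],key=cv2.contourArea); print(n,np.array(circ(plane(C,cv2.convexHull(cs).reshape(-1,2),zs))),cv2.minEnclosingCircle(cs),np.median(X[m][:,2]))
E
```

```text
[ 0.4117 -0.1978  0.1416] [ 0.0951 -3.139   0.0005] 0.9999393378955214
lid [ 0.4116 -0.2011  0.0277] ((318.4320068359375, 205.11199951171875), 32.79837417602539) 0.07769622867761491
tin [ 0.4286 -0.3085  0.0328] ((206.5, 206.0), 34.64472198486328) 0.048428928969626306
```

Call:
{"fn": "step_arm", "kwargs": {"targets": [[-0.04, -0.2, -2, 0, 0, 0, 1], [0, 0, -2, 0, 0, 0, 1], [0, 0, -2, 0, 0, 0, 1], [0, 0, -1.5, 0, 0, 0, 1], [0, 0, -1, 0, 0, 0, 1]]}}

```text
time: 30.17
position: [0.4107, -0.2001, 0.0558]
tool_rot: [0.094, -3.139, -0.0]
ft_force: [-0.3, -0.7, 0.6]
grip_width: 1.002
grip_force: 0.0
```

Call:
{"fn": "step_arm", "kwargs": {"targets": [[0, 0, -0.8, 0, 0, 0, 1], [0, 0, -0.7, 0, 0, 0, 1], [0, 0, -0.3, 0, 0, 0, 1], [0, 0, 0, 0, 0, 0, 1], [0, 0, 0, 0, 0, 0, 1]]}}

```text
time: 30.58
position: [0.4115, -0.2009, 0.0394]
tool_rot: [-0.092, 3.14, -0.0]
ft_force: [0.7, 0.4, -0.4]
grip_width: 1.001
grip_force: 0.0
```

Call:
{"fn": "step_arm", "kwargs": {"targets": [[0, 0.05, -0.4, 0, 0, 0, 1], [0, 0, 0, 0, 0, 0, 1], [0, 0, 0, 0, 0, 0, 0.8], [0, 0, 0, 0, 0, 0, 0.55], [0, 0, 0, 0, 0, 0, 0.55]], "force": 20}}

```text
time: 31.0
position: [0.4113, -0.2002, 0.0352]
tool_rot: [-0.092, 3.14, 0.0]
ft_force: [0.7, -0.3, 0.1]
grip_width: 0.855
grip_force: 0.0
```

Call:
{"fn": "step_arm", "kwargs": {"targets": [[0, 0, 0, 0, 0, 0, 0.55], [0, 0, 0, 0, 0, 0, 0.55], [0, 0, 0, 0, 0, 0, 0.55], [0, 0, 0, 0, 0, 0, 0.55], [0, 0, 0, 0, 0, 0, 0.55]]}}

```text
time: 31.42
position: [0.4112, -0.2003, 0.0351]
tool_rot: [-0.092, 3.14, -0.0]
ft_force: [-0.0, -0.6, 0.1]
grip_width: 0.644
grip_force: 20.0
```

Call:
{"fn": "step_arm", "kwargs": {"targets": [[0, 0, 0, 0, 0, 0, 0.55], [0, 0, 0.8, 0, 0, 0, 0.55], [0, 0, 1.5, 0, 0, 0, 0.55], [0, 0, 2.5, 0, 0, 0, 0.55], [0, 0, 2.5, 0, 0, 0, 0.55]]}}

```text
time: 31.83
position: [0.4099, -0.2002, 0.1085]
tool_rot: [0.091, -3.138, 0.0]
ft_force: [0.7, 0.3, -0.8]
grip_width: 0.641
grip_force: 20.0
```

Call:
{"fn": "step_arm", "kwargs": {"targets": [[1, 1.5, 1.5, 0, 0, 0, 0.55], [1.6, 2.2, 0.2, 0, 0, 0, 0.55], [2.4, 2.5, 0, 0, 0, 0, 0.55], [2.4, 2.5, 0, 0, 0, 0, 0.55], [2.4, 2.5, 0, 0, 0, 0, 0.55]]}}

```text
time: 32.25
position: [0.5099, -0.0868, 0.1257]
tool_rot: [-0.092, 3.14, 0.001]
ft_force: [1.0, -0.8, -1.0]
grip_width: 0.645
grip_force: 20.0
```

Call:
{"fn": "step_arm", "kwargs": {"targets": [[2.5, 2.5, 0, 0, 0, 0, 0.55], [2.8, 2, 0, 0, 0, 0, 0.55], [2.8, 1.5, 0, 0, 0, 0, 0.55], [2.5, 0.5, 0, 0, 0, 0, 0.55], [1.5, 0, 0, 0, 0, 0, 0.55]]}}

```text
time: 32.67
position: [0.6323, -0.0194, 0.1247]
tool_rot: [-0.1, 3.14, 0.001]
ft_force: [0.5, -0.4, -1.5]
grip_width: 0.643
grip_force: 20.0
```

Call:
{"fn": "step_arm", "kwargs": {"targets": [[0, 0, 0, 0, 0, 0, 0.55], [0, 0, 0, 0, 0, 0, 0.55], [0, 0, 0, 0, 0, 0, 0.55], [0, 0, 0, 0, 0, 0, 0.55], [0, 0, 0, 0, 0, 0, 0.55]]}}

```text
time: 33.08
position: [0.6293, -0.0235, 0.1254]
tool_rot: [0.091, -3.14, -0.001]
ft_force: [-0.3, 0.1, -2.1]
grip_width: 0.644
grip_force: 20.0
```

Descend 7 cm, settle, then correct before touching down.

Call:
{"fn": "step_arm", "kwargs": {"targets": [[0, 0, -2, 0, 0, 0, 0.55], [0, 0, -2, 0, 0, 0, 0.55], [0, 0, -1.5, 0, 0, 0, 0.55], [0, 0, -1, 0, 0, 0, 0.55], [0, 0, -0.7, 0, 0, 0, 0.55]]}}

```text
time: 33.5
position: [0.6292, -0.0232, 0.0521]
tool_rot: [0.092, -3.139, -0.001]
ft_force: [0.6, -0.1, -1.8]
grip_width: 0.636
grip_force: 20.0
```

Call:
{"fn": "step_arm", "kwargs": {"targets": [[0, 0, -0.4, 0, 0, 0, 0.55], [0, 0, -0.3, 0, 0, 0, 0.55], [0, 0, -0.2, 0, 0, 0, 0.55], [0, 0, 0, 0, 0, 0, 0.55], [0, 0, 0, 0, 0, 0, 0.55]]}}

```text
time: 33.92
position: [0.6306, -0.0232, 0.0446]
tool_rot: [-0.092, 3.139, 0.0]
ft_force: [-0.8, 0.5, -1.9]
grip_width: 0.645
grip_force: 20.0
```

Call:
{"fn": "step_arm", "kwargs": {"targets": [[0, 0, -0.4, 0, 0, 0, 0.55], [0, 0, -0.2, 0, 0, 0, 0.55], [0, 0, 0, 0, 0, 0, 0.55], [0, 0, 0, 0, 0, 0, 0.55], [0, 0, 0, 0, 0, 0, 0.55]]}}

```text
time: 34.33
position: [0.6302, -0.0232, 0.0381]
tool_rot: [-0.092, 3.14, 0.0]
ft_force: [0.5, -0.6, -2.9]
grip_width: 0.639
grip_force: 20.0
```

Call:
{"fn": "step_arm", "kwargs": {"targets": [[0, 0, -0.1, 0, 0, 0, 0.55], [0, 0, 0, 0, 0, 0, 0.55], [0, 0, 0, 0, 0, 0, 0.7], [0, 0, 0, 0, 0, 0, 0.9], [0, 0, 0, 0, 0, 0, 1]]}}

```text
time: 34.75
position: [0.6304, -0.0232, 0.0373]
tool_rot: [-0.092, 3.14, 0.0]
ft_force: [-0.2, 0.1, 0.8]
grip_width: 0.77
grip_force: 0.0
```

Call:
{"fn": "step_arm", "kwargs": {"targets": [[0, 0, 0, 0, 0, 0, 1], [0, 0, 0, 0, 0, 0, 1], [0, 0, 0.5, 0, 0, 0, 1], [0, 0, 1.5, 0, 0, 0, 1], [0, 0, 2.5, 0, 0, 0, 1]]}}

```text
time: 35.17
position: [0.6281, -0.0231, 0.0803]
tool_rot: [0.092, -3.135, 0.001]
ft_force: [0.2, -0.3, 0.0]
grip_width: 0.99
grip_force: 0.0
```

Call:
{"fn": "step_arm", "kwargs": {"targets": [[0, 0, 3, 0, 0, 0, 1], [0, 0, 2, 0, 0, 0, 1], [0, 0, 0, 0, 0, 0, 1], [0, 0, 0, 0, 0, 0, 1], [0, 0, 0, 0, 0, 0, 1]]}}

```text
time: 35.58
position: [0.6297, -0.023, 0.1316]
tool_rot: [0.092, -3.139, -0.001]
ft_force: [-1.0, 0.3, -0.2]
grip_width: 1.0
grip_force: 0.0
```

```bash
python3 - <<'E'
from m import *
s=ctrl.get_state();print(s['position'],s['tool_rot'],s['grip_width']); p,d,C=shot('wrist','w14'); X=cloud(C,d)
for n,c,zs,w in(("lid",(.63,-.024),.08,0),("ring",(.634,-.098),.025,1)):
    m=(abs(X[...,2]-zs)<.004)&(np.hypot(X[...,0]-c[0],X[...,1]-c[1])<.05)
    if w:m&=wood(p)>0
    cs=max(cv2.findContours(m.astype(np.uint8),0,1)[0],key=cv2.contourArea); print(n,np.array(circ(plane(C,cv2.convexHull(cs).reshape(-1,2),zs))),cv2.minEnclosingCircle(cs),np.median(X[m][:,2]))
E
```

```text
[ 0.6297 -0.023   0.1316] [ 0.0923 -3.1394 -0.0006] 0.9995320711557671
lid [ 0.6311 -0.0239  0.0278] ((320.9394836425781, 211.64210510253906), 34.3598747253418) 0.07970749402535404
ring [ 0.6344 -0.0973  0.0296] ((247.1798095703125, 193.43161010742188), 30.067035675048828) 0.02483727599458352
```

Call:
{"fn": "step_arm", "kwargs": {"targets": [[-1.5, -1, 0.5, 0, 0, 0, 1], [-2.5, -2.7, 0, 0, 0, 0, 1], [-2.5, -3.2, 0, 0, 0, 0, 1], [-2.4, -3.3, 0, 0, 0, 0, 1], [-2.3, -3.5, 0, 0, 0, 0, 1]]}}

```text
time: 36.05
position: [0.516, -0.1604, 0.1356]
tool_rot: [0.094, -3.138, -0.001]
ft_force: [1.9, -1.2, 0.4]
grip_width: 0.999
grip_force: 0.0
```

Call:
{"fn": "step_arm", "kwargs": {"targets": [[-2.3, -3.5, 0, 0, 0, 0, 1], [-2.3, -3.5, 0, 0, 0, 0, 1], [-2.2, -3.5, 0, 0, 0, 0, 1], [-1.5, -3, 0, 0, 0, 0, 1], [-0.6, -1.4, 0, 0, 0, 0, 1]]}}

```text
time: 36.47
position: [0.4251, -0.3129, 0.1363]
tool_rot: [0.082, -3.138, 0.001]
ft_force: [-0.2, -0.5, -0.1]
grip_width: 1.001
grip_force: 0.0
```

Call:
{"fn": "step_arm", "kwargs": {"targets": [[0, 0, -1, 0, 0, 0, 1], [0, 0, -1, 0, 0, 0, 1], [0, 0, 0, 0, 0, 0, 1], [0, 0, 0, 0, 0, 0, 1], [0, 0, 0, 0, 0, 0, 1]]}}

```text
time: 36.88
position: [0.4301, -0.3072, 0.1165]
tool_rot: [0.096, -3.139, -0.001]
ft_force: [0.2, 0.4, -0.4]
grip_width: 1.0
grip_force: 0.0
```

Call:
{"fn": "step_arm", "kwargs": {"targets": [[-0.15, -0.18, -2, 0, 0, 0, 1], [0, 0, -2, 0, 0, 0, 1], [0, 0, -1.8, 0, 0, 0, 1], [0, 0, -1, 0, 0, 0, 1], [0, 0, -0.7, 0, 0, 0, 1]]}}

```text
time: 37.3
position: [0.4281, -0.3095, 0.0411]
tool_rot: [0.094, -3.139, -0.001]
ft_force: [0.4, 0.2, 0.1]
grip_width: 1.003
grip_force: 0.0
```

Call:
{"fn": "step_arm", "kwargs": {"targets": [[0, 0, -0.5, 0, 0, 0, 1], [0, 0, 0, 0, 0, 0, 1], [0, 0, 0, 0, 0, 0, 1], [0, 0, 0, 0, 0, 0, 1], [0, 0, 0, 0, 0, 0, 1]]}}

```text
time: 37.72
position: [0.4286, -0.3108, 0.0379]
tool_rot: [-0.092, 3.139, -0.001]
ft_force: [0.4, -0.3, 0.4]
grip_width: 1.0
grip_force: 0.0
```

Call:
{"fn": "step_arm", "kwargs": {"targets": [[0, 0.18, -0.6, 0, 0, 0, 1], [0, 0, 0, 0, 0, 0, 1], [0, 0, 0, 0, 0, 0, 0.8], [0, 0, 0, 0, 0, 0, 0.6], [0, 0, 0, 0, 0, 0, 0.6]]}}

```text
time: 38.13
position: [0.428, -0.3087, 0.0311]
tool_rot: [-0.092, 3.14, -0.0]
ft_force: [0.8, -0.3, 0.6]
grip_width: 0.854
grip_force: 0.0
```

Call:
{"fn": "step_arm", "kwargs": {"targets": [[0, 0, 0, 0, 0, 0, 0.6], [0, 0, 0, 0, 0, 0, 0.6], [0, 0, 0, 0, 0, 0, 0.6], [0, 0, 0, 0, 0, 0, 0.6], [0, 0, 0, 0, 0, 0, 0.6]]}}

```text
time: 38.55
position: [0.4281, -0.3088, 0.0311]
tool_rot: [-0.092, 3.14, -0.0]
ft_force: [0.3, -0.4, 0.0]
grip_width: 0.733
grip_force: 20.0
```

Call:
{"fn": "step_arm", "kwargs": {"targets": [[0, 0, 0, 0, 0, 0, 0.6], [0, 0, 0.8, 0, 0, 0, 0.6], [0, 0, 1.8, 0, 0, 0, 0.6], [0, 0, 3, 0, 0, 0, 0.6], [0, 0, 3, 0, 0, 0, 0.6]]}}

```text
time: 38.97
position: [0.4266, -0.3082, 0.1174]
tool_rot: [0.091, -3.137, -0.002]
ft_force: [0.8, -0.0, -1.1]
grip_width: 0.733
grip_force: 20.0
```

Call:
{"fn": "step_arm", "kwargs": {"targets": [[0.4, 2, 1, 0, 0, 0, 0.6], [1, 3, 0.5, 0, 0, 0, 0.6], [1.3, 3.5, 0, 0, 0, 0, 0.6], [1.4, 3.6, 0, 0, 0, 0, 0.6], [1.4, 3.6, 0, 0, 0, 0, 0.6]]}}

```text
time: 39.38
position: [0.4831, -0.1501, 0.1327]
tool_rot: [-0.09, 3.139, 0.002]
ft_force: [1.8, -0.4, -1.9]
grip_width: 0.732
grip_force: 20.0
```

Call:
{"fn": "step_arm", "kwargs": {"targets": [[1.4, 3.6, 0, 0, 0, 0, 0.6], [1.4, 3.6, 0, 0, 0, 0, 0.6], [1.4, 3.6, 0, 0, 0, 0, 0.6], [1.4, 3.6, 0, 0, 0, 0, 0.6], [1.4, 3.6, 0, 0, 0, 0, 0.6]]}}

```text
time: 39.8
position: [0.553, 0.0301, 0.1323]
tool_rot: [0.092, -3.14, -0.001]
ft_force: [1.6, 0.0, -1.3]
grip_width: 0.735
grip_force: 20.0
```

Call:
{"fn": "step_arm", "kwargs": {"targets": [[2, 3.6, 0, 0, 0, 0, 0.6], [2, 3.2, 0, 0, 0, 0, 0.6], [1.7, 2.2, 0, 0, 0, 0, 0.6], [1, 0.5, 0, 0, 0, 0, 0.6], [0, 0, 0, 0, 0, 0, 0.6]]}}

```text
time: 40.22
position: [0.6211, 0.1268, 0.1316]
tool_rot: [-0.099, 3.14, -0.001]
ft_force: [0.8, -0.0, -0.4]
grip_width: 0.729
grip_force: 20.0
```

Call:
{"fn": "step_arm", "kwargs": {"targets": [[0, 0, -1, 0, 0, 0, 0.6], [0, 0, -1, 0, 0, 0, 0.6], [0, 0, 0, 0, 0, 0, 0.6], [0, 0, 0, 0, 0, 0, 0.6], [0, 0, 0, 0, 0, 0, 0.6]]}}

```text
time: 40.63
position: [0.6195, 0.1224, 0.112]
tool_rot: [0.09, -3.14, -0.0]
ft_force: [0.3, -0.7, -1.7]
grip_width: 0.732
grip_force: 20.0
```

Call:
{"fn": "step_arm", "kwargs": {"targets": [[0.03, 0.05, -2, 0, 0, 0, 0.6], [0, 0, -2, 0, 0, 0, 0.6], [0, 0, -1.5, 0, 0, 0, 0.6], [0, 0, -0.8, 0, 0, 0, 0.6], [0, 0, -0.5, 0, 0, 0, 0.6]]}}

```text
time: 41.05
position: [0.6198, 0.1236, 0.0433]
tool_rot: [0.092, -3.139, 0.0]
ft_force: [-0.1, 0.1, -2.0]
grip_width: 0.734
grip_force: 20.0
```

Call:
{"fn": "step_arm", "kwargs": {"targets": [[0, 0, -0.3, 0, 0, 0, 0.6], [0, 0, -0.2, 0, 0, 0, 0.6], [0, 0, 0, 0, 0, 0, 0.6], [0, 0, 0, 0, 0, 0, 0.6], [0, 0, 0, 0, 0, 0, 0.6]]}}

```text
time: 41.47
position: [0.6209, 0.124, 0.0399]
tool_rot: [-0.092, 3.139, 0.001]
ft_force: [0.7, 0.3, -2.0]
grip_width: 0.73
grip_force: 20.0
```

Call:
{"fn": "step_arm", "kwargs": {"targets": [[-0.04, -0.06, -0.4, 0, 0, 0, 0.6], [0, 0, -0.15, 0, 0, 0, 0.6], [0, 0, 0, 0, 0, 0, 0.6], [0, 0, 0, 0, 0, 0, 0.6], [0, 0, 0, 0, 0, 0, 0.6]]}}

```text
time: 41.88
position: [0.6198, 0.1232, 0.0335]
tool_rot: [0.092, -3.14, -0.0]
ft_force: [-0.1, -1.1, -2.4]
grip_width: 0.732
grip_force: 20.0
```

Call:
{"fn": "step_arm", "kwargs": {"targets": [[0, 0, -0.08, 0, 0, 0, 0.6], [0, 0, 0, 0, 0, 0, 0.6], [0, 0, 0, 0, 0, 0, 0.75], [0, 0, 0, 0, 0, 0, 0.9], [0, 0, 0, 0, 0, 0, 1]]}}

```text
time: 42.3
position: [0.6203, 0.1233, 0.033]
tool_rot: [-0.092, 3.139, 0.0]
ft_force: [0.5, -1.0, 0.0]
grip_width: 0.831
grip_force: 0.0
```

Call:
{"fn": "step_arm", "kwargs": {"targets": [[0, 0, 0, 0, 0, 0, 1], [0, 0, 0, 0, 0, 0, 1], [0, 0, 0.5, 0, 0, 0, 1], [0, 0, 1.5, 0, 0, 0, 1], [0, 0, 2.5, 0, 0, 0, 1]]}}

```text
time: 42.72
position: [0.6179, 0.1229, 0.076]
tool_rot: [0.092, -3.135, 0.002]
ft_force: [0.5, 0.2, -1.0]
grip_width: 0.996
grip_force: 0.0
```

Call:
{"fn": "step_arm", "kwargs": {"targets": [[-1, -1, 3.5, 0, 0, 0, 1], [-1.5, -2, 3.5, 0, 0, 0, 1], [-1, -2, 3.5, 0, 0, 0, 1], [-0.5, -2, 3.5, 0, 0, 2, 1], [0, -2, 2, 0, 0, 2, 1]]}}

```text
time: 43.13
position: [0.5808, 0.0328, 0.2415]
tool_rot: [-0.204, 3.13, 0.003]
ft_force: [1.0, 0.8, 0.6]
grip_width: 1.002
grip_force: 0.0
```

Call:
{"fn": "step_arm", "kwargs": {"targets": [[0, -2, 1, 0, 0, 0, 1], [0, -2, 0, 0, 0, 0, 1], [0, 0, 0, 0, 0, 0, 1], [0, 0, 0, 0, 0, 0, 1], [0, 0, 0, 0, 0, 0, 1]]}}

```text
time: 43.55
position: [0.5802, -0.0051, 0.2465]
tool_rot: [0.203, -3.135, -0.001]
ft_force: [-0.3, 1.0, -0.4]
grip_width: 0.995
grip_force: 0.0
```

```bash
python3 - <<'E'
from m import *
s=ctrl.get_state();print(s['position'],s['tool_rot'],s['time']); p,d,C=shot('wrist','w15'); X=cloud(C,d)
for n,c,zs,w in(("tin",(.6205,.123),.051,0),("lid",(.63,-.024),.08,0),("ring",(.634,-.098),.025,1),("jar",(.6388,-.1705),.102,0),("latched",(.408,.268),.065,1)):
    m=(abs(X[...,2]-zs)<.004)&(np.hypot(X[...,0]-c[0],X[...,1]-c[1])<.05)
    if w:m&=wood(p,(3,40,40))>0
    k=cv2.findContours(m.astype(np.uint8),0,1)[0]
    if k: cs=max(k,key=cv2.contourArea); print(n,np.array(circ(plane(C,cv2.convexHull(cs).reshape(-1,2),zs))),cv2.minEnclosingCircle(cs)[0],np.median(X[m][:,2]))
E
```

```text
[ 0.5802 -0.0051  0.2465] [ 0.2026 -3.1347 -0.0015] 43.55
tin [0.6205 0.1219 0.0326] (410.7706298828125, 216.11468505859375) 0.05042559093700627
lid [ 0.631  -0.0241  0.0279] (301.7798156738281, 218.27064514160156) 0.07971187783069328
ring [ 0.6341 -0.0973  0.0294] (253.0, 201.5) 0.024898154305609765
jar [ 0.6387 -0.1699  0.0279] (176.5, 214.5) 0.10122693534338587
latched [0.4093 0.2653 0.0299] (565.5, 67.0) 0.06506979902455812
```

View pics/w15.png

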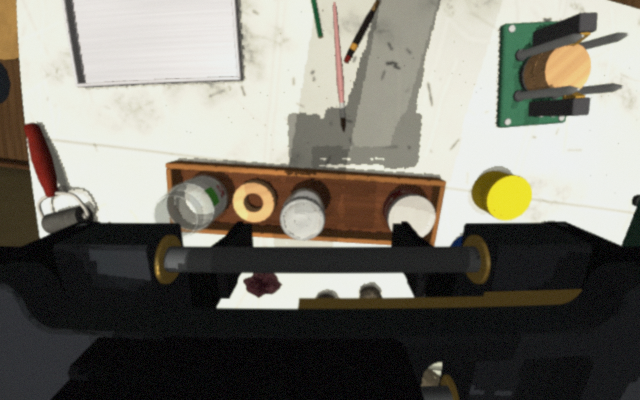

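The view shows the tin (411,214) and the lidded jar (302,214) back upright within about 1–1.5 mm of their original spots. The ring (253,201) and powder jar (192,203) haven't moved, the galley is empty, and the disc is latched with its top at 65 mm (565,67).

```bash
python3 -c "
from bench import ctrl
print(ctrl.close_job())"
```

```text
the job is handed in; nothing more can be done
None
```

The solid roundel is latched in the magazine (top at 65 mm, both tongues over it), the tin and lidded jar are back upright within about 1.5 mm of their spots, the ring and powder jar were not moved, and the job was handed in at about 44 s.

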